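Tip the specimen pucks into the blue corner

ROBOT

A 6-joint arm with a two-finger parallel gripper is mounted at the origin on the work surface. World frame = base frame: x ahead of the robot, y to its left, z up, the work surface at z = 0. Lengths are in mm, angles in rad, forces in N, time in s.
With the tool pointing down it reaches from about 275 to 975 mm from the base axis. Payload 8.4 kg.
Tool frame: the origin (TCP) lies between the finger pads; the fingertips stand 25 mm ahead of it and the grasp point (between the pads) lies 6 mm ahead of it (tip_extent is the distance from the TCP to the fingertips, in mm); z points along the fingers, x is the direction in which the jaws open and shut, and the axes are right-handed (so a half turn about z gives the same grasp; the last joint's range is limited). The gripper opens to 92 mm and grips with 3 to 60 N. Pads are 20 mm wide; open, the fingers measure 128 mm over their backs; the gripper's body (75 mm by 189 mm) begins 69 mm behind the grasp point.
Start: joints at [-1.216, 0.353, 1.633, -0, 1.155, -0.002], TCP at [218.297, -585.64, 208.983] pointing down, gripper open.
Joint ranges: [-2.63, 2.63], [-0.92, 2.1], [0.06, 2.66], [-1.3, 4.44], [0, 2.69], [-3.02, 3.02]. Speed limits (rad/s): [2.22, 2.22, 2.79, 3.14, 3.14, 3.14].

INTERFACE

Orientations are given as a rotation vector (axis times angle).
In Python, from cell import * gives the robot as it stands.
- The arm moves only by the shell command python3 -m inch 'ROWS' [FORCE]. ROWS is JSON, a list that holds one entry, the list of rows, each a list of 7 numbers: the shift along the tool's x, y, z as a fraction of full scale, then the turn, a rotation vector about the tool's x, y, z as a fraction of full scale, then the closure, from 0 (fully open) to 1 (shut). In form: [[[dx, dy, dz, wx, wy, wz, hand], ...]]. A call has 1 to 10 rows; each row shifts and turns the commanded pose from where the row before left it, along the tool's axes as they then stand; what a row does not reach is not made up. Full scale, the value 1, is 2.5 cm for a shift and 5 degrees for a turn. A row lasts 1/12 s, in which the tool goes at most 41.7 mm and 7.16 degrees, less where a joint would pass 70% of its speed; a pose out of reach is approached as far as the arm can. A call with a number of a shift or a turn outside -1 to 1 is refused whole. A call with a gripper value outside its range is refused whole. The fingers move at their own pace and stop on an object; FORCE is the grip in N (left out, the last holds). Time passes only in rows, so rows that do not move let the fingers close. It gives the time, the measured TCP pose, the force and the opening at its end, in the units of the state.
- get_obs(): the state, without advancing time (a new reading comes with each control period).
- grab_frame(name): name is "side" or "top"; returns a dict with "pixels" (480x640x3 uint8, blue, green, red), "fx", "fy", "cx", "cy" (pixels), "origin" and "rotation" of the camera in the world. Camera axes: x right, y down, z forward; pixel columns grow to the right and rows downward; lengths in mm; the calibration is good to about 2 mm. A picture is of the moment at which its call begins. There is no depth.
- hand_in(): hands the job in, once; it reports no verdict.
Trained networks look in the newest picture that a camera, given by its name, has taken for a name from the list of things; names that differ only in an ending like _2 or _b are one class to them, and where a whole thing is asked for, a point or a joint stands for the part that bears it (a point fixed in the world has none). Each returns a list of dicts, best first, with "score" (0 to 1); they miss things now and then, are a little off and sometimes report something else, mostly with a low value. They report only what shows in the picture. A call takes as long as a camera call.
- look_for(camera, thing): "xy" ([column, row] in pixels, amid what is visible of it).
- trace(camera, thing): "pixels" (480x640 bool, what is visible of it) and "xy" ([column, row] in pixels, amid what is visible of it).
The state is a dict: "t": time; "joints": joint angles; "qvel": joint speeds; "effort": joint torques, N m; "ee_pos": TCP position; "eef_rot": TCP orientation; "wrist_force": force on the tool from outside, world axes, zero at the start; "wrist_torque": the same for the moment, N m; "finger_gap": finger opening in mm.
Only numpy, scipy, OpenCV 4.12 (cv2) and the standard library are available. Lean on these libraries where they do the work, as an engineer would, in place of code of your own. Each camera call takes 0.05 s, during which the arm holds its last target.

TASK

Pick up the stray specimen puck from the bench and set it down, not dropped, in the square tray, which still lies flat on the bench. Then take the tray by its orange grip plate and tip it up to about 35 degrees, its blue corner staying down on the bench, until all four pucks have slid together onto the blue patch, and finish while still holding it tilted like that. Leave the jar, the glass dish and the brush where they are.

Things in the scene. Friction and masses are not known exactly. Their poses are not given: they have to be found in the camera images.
- tray: loose square aluminium tray, 180 x 180 mm, open on top, walls 34 mm high and 4 mm thick, floor 4 mm thick, 0.25 to 0.5 kg; slippery inside (pucks slide well at 30 degrees or more). Origin at the centre of its underside, x and y along its walls, z up. Orange grip plate over its (+x, +y) corner, blue patch at (-x, -y); when the plate is lifted it pivots on the outer bottom point (-90, -90, 0) mm
- handle (a point): grip point of the orange plate, in the tray frame at (98.3, 98.3, 67) mm, axes as the tray's. The plate is upright, 10 mm thick, 44 mm long along the tray's diagonal (1, 1) that leads through the blue corner, top 85 mm above the tray's underside and 51 mm above the rim: pinch its thickness from above, closing square to the diagonal; gripped firmly it does not turn in the fingers: lean with it
- blue_corner (a point): the inside corner of the tray where the blue patch lies, on the inner floor, in the tray frame at (-86, -86, 4) mm, axes as the tray's; the patch reaches 80 mm from here along +x and +y
- puck1: black resin specimen puck with a copper disc in its top, upright cylinder 25 mm across and 16 mm tall, about 18 g, origin at the centre of its underside, z up; starts loose on the tray's floor
- puck2: black resin specimen puck with a copper disc in its top, upright cylinder 25 mm across and 16 mm tall, about 18 g, origin at the centre of its underside, z up; starts loose on the tray's floor
- puck3: black resin specimen puck with a copper disc in its top, upright cylinder 25 mm across and 16 mm tall, about 18 g, origin at the centre of its underside, z up; starts loose on the tray's floor
- stray: black resin specimen puck with a copper disc in its top, upright cylinder 25 mm across and 16 mm tall, about 18 g, origin at the centre of its underside, z up; starts standing on the bench, to the robot's left of the tray
- jar: lidded amber glass jar, 44 mm across and 70 mm tall, origin at the centre of its underside; leave alone
- dish: small open glass dish, 60 mm across and 15 mm tall, origin at the centre of its underside; leave alone
- brush: flat paintbrush with a wooden handle, 160 mm long, lying on the bench to the robot's right, along its own x; leave alone

How it is judged:
By the outcome, as a careful person would: the job done as asked, in the order asked, and still so for the second after the job is handed in, while the arm keeps its last pose, push and grip.
It also fails if it takes over 58 s, if anything falls off the work surface, if the arm or the gripper's body presses on something with over 40 N, if the wrist force passes 120 N, or if a joint passes its speed limit or range.

## Working session

There is one attempt and no reset: what is moved stays moved. The work goes in short steps, Python scripts to look and compute and a shell command to move; the robot and the scene stay as the last step left them, time stands still between calls to the robot, and variables do not carry over. Pictures are saved under pics/ and viewed, and the job is handed in when it is done.

```bash
ls; mkdir -p pics; cat > h.py <<'E'
from cell import *
import numpy as np, cv2
from scipy.spatial.transform import Rotation as R
def ray(f,xy):
    K=np.array([[f["fx"],0,f["cx"]],[0,f["fy"],f["cy"]],[0,0,1]])
    d=np.array(f["rotation"])@np.linalg.solve(K,[xy[0],xy[1],1.]);return np.array(f["origin"]),d
def onz(f,xy,z):
    o,d=ray(f,xy);return o+d*(z-o[2])/d[2]
def proj(f,p):
    c=np.array(f["rotation"]).T@(np.array(p)-np.array(f["origin"]));return np.array([f["fx"]*c[0]/c[2]+f["cx"],f["fy"]*c[1]/c[2]+f["cy"]])
E
python3 - <<'E'
from h import *
np.set_printoptions(precision=1,suppress=True)
for c in("top","side"):
    f=grab_frame(c);cv2.imwrite(f"pics/{c}0.png",f["pixels"]);print(c,f["fx"],f["cx"],f["cy"],np.array(f["origin"]),np.array(f["rotation"]))
    for n,z in(("stray",16),("puck1",20),("handle",67),("blue_corner",4),("tray",0),("jar",35),("dish",8),("brush",5)):
        for r in look_for(c,n)[:5]: print(n,np.array(r["xy"]),round(r["score"],2),onz(f,r["xy"],z))
o=get_obs();print(o)
E
```

```text
pics
top 475.73104189902085 326.8685877908641 234.78512570396327 [356.9  12.1 991.2] [-2.1  2.1 -0.2]Traceback (most recent call last):
  File "<stdin>", line 6, in <module>
  File "h.py", line 8, in onz
    o,d=ray(f,xy);return o+d*(z-o[2])/d[2]
                                      ~^^^
IndexError: invalid index to scalar variable.
```

Rotation is a rotation vector.

```bash
sed -i 's/np.array(f\["rotation"\])/R.from_rotvec(f["rotation"]).as_matrix()/' h.py
python3 - <<'E'
from h import *
np.set_printoptions(precision=1,suppress=True)
for c in("top","side"):
    f=grab_frame(c);cv2.imwrite(f"pics/{c}0.png",f["pixels"]);print(c,f["fx"],f["cx"],f["cy"],np.array(f["origin"]),np.array(f["rotation"]))
    for n,z in(("stray",16),("puck1",20),("handle",67),("blue_corner",4),("tray",0),("jar",35),("dish",8),("brush",5)):
        for r in look_for(c,n)[:5]: print(n,np.array(r["xy"]),round(r["score"],2),onz(f,r["xy"],z))
o=get_obs();print(o)
E
```

```text
top 475.73104189902085 326.8685877908641 234.78512570396327 [356.9  12.1 991.2] [-2.1  2.1 -0.2]
puck1 [405.7 236.9] 0.7 [ 551.3 -154.1   20. ]
puck1 [389.  203.6] 0.68 [ 622.2 -119.6   20. ]
puck1 [362.6 233.7] 0.65 [556.1 -64.2  20. ]
handle [374.5 221.4] 0.75 [572.  -84.1  67. ]
blue_corner [376.1 222.8] 0.72 [583.7 -94.1   4. ]
tray [372.6 218.2] 0.97 [594.5 -87.    0. ]
jar [203.8 280.8] 0.75 [449.6 255.3  35. ]
dish [205.1 202.8] 0.73 [618.5 271.3   8. ]
brush [510.5 264.4] 0.59 [ 500.3 -375.5    5. ]
side 589.7242424634145 305.1842976790352 251.74598968904473 [ 504.8 1012.   799.4] [-0.1  2.8 -1.4]
puck1 [301.4 252.6] 0.68 [561.  -52.6  20. ]
puck1 [273.4 236.1] 0.59 [ 629.6 -114.    20. ]
puck1 [310.4 228.9] 0.39 [ 544.8 -148.9   20. ]
handle [294.1 241.5] 0.92 [575.5 -28.1  67. ]
blue_corner [291.6 243. ] 0.68 [ 587.1 -111.2    4. ]
tray [294.3 242.1] 0.93 [ 581.4 -120.9    0. ]
jar [351.6 346.3] 0.56 [454.1 249.   35. ]
jar [293.5 245.3] 0.34 [579.  -58.8  35. ]
dish [263.  355.7] 0.89 [615.  254.8   8. ]
brush [327.1 186.1] 0.96 [ 509.1 -380.8    5. ]
{'t': 1.05, 'joints': array([-1.2,  0.4,  1.6,  0. ,  1.2, -0. ]), 'qvel': array([-0., -0., -0.,  0.,  0.,  0.]), 'effort': array([ -0. , -59.4, -33.5,   0.1,   0. ,   0. ]), 'ee_pos': array([ 218.3, -585.6,  209. ]), 'eef_rot': array([-2.6,  1.8,  0. ]), 'wrist_force': array([ 0.1, -0.2,  0.5]), 'wrist_torque': array([-0.1,  0. ,  0. ]), 'finger_gap': 92.07643320772625}
```

View pics/top0.png

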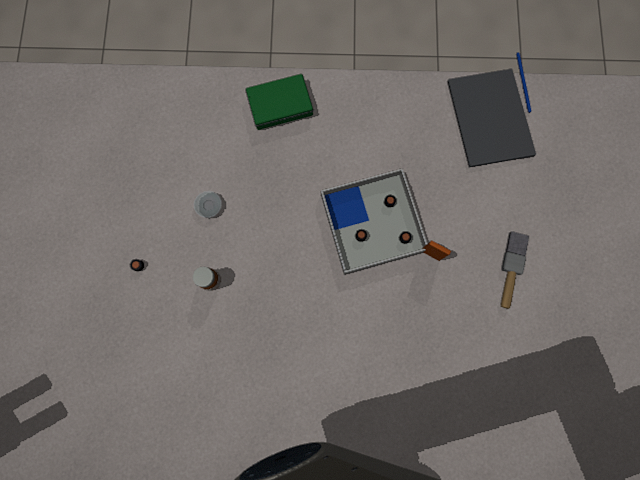

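View pics/side0.png

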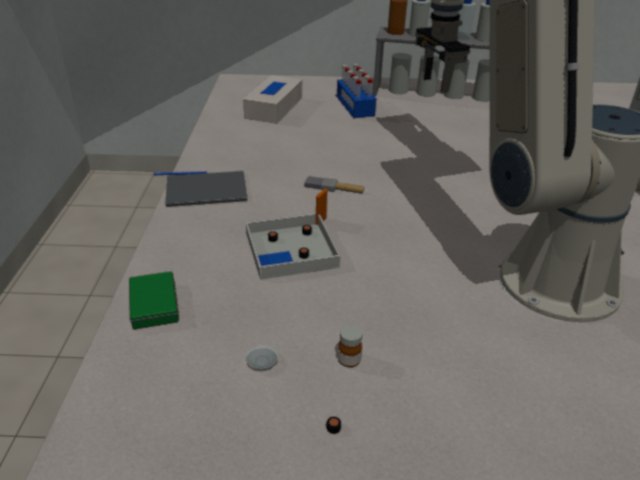

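```bash
python3 - <<'E'
from h import *
np.set_printoptions(precision=1,suppress=True)
for c,(a,b,w,h) in(("top",(310,160,160,120)),("side",(236,180,120,100))):
    f=grab_frame(c);m=trace(c,"tray")[0]["pixels"]
    im=f["pixels"].copy();cv2.imwrite(f"pics/{c}z.png",cv2.resize(im[b:b+h,a:a+w],None,fx=5,fy=5,interpolation=cv2.INTER_CUBIC))
a=grab_frame("top");s=grab_frame("side")
for z in(0,8,16): print(onz(a,(137,265),z),onz(s,(333.5,425),z))
for n in ("stray","puck1"):
  for c in("top","side"):
    for r in trace(c,n): 
        ys,xs=np.nonzero(r["pixels"]);print(n,c,r["xy"],r["score"],xs.min(),xs.max(),ys.min(),ys.max())
E
```

```text
Traceback (most recent call last):
IndexError: list index out of range
```

View pics/topz.png

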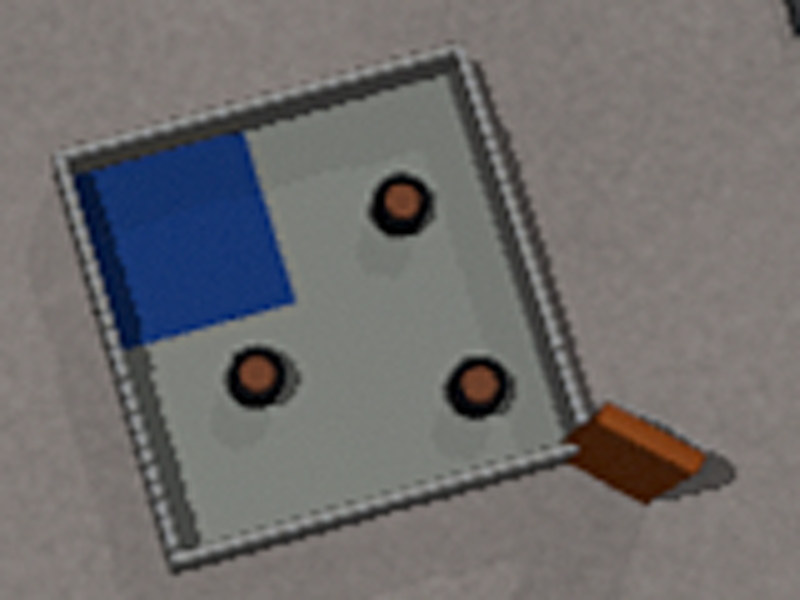

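```bash
python3 - <<'E'
from h import *
np.set_printoptions(precision=1,suppress=True)
a=grab_frame("top");s=grab_frame("side")
x,y,w,h=236,180,120,100
cv2.imwrite(f"pics/sidez.png",cv2.resize(s["pixels"][y:y+h,x:x+w],None,fx=6,fy=6,interpolation=cv2.INTER_CUBIC))
x,y,w,h=310,400,60,45
cv2.imwrite(f"pics/strz.png",np.hstack([cv2.resize(q,None,fx=6,fy=6,interpolation=cv2.INTER_CUBIC) for q in (s["pixels"][y:y+h,x:x+w],a["pixels"][243:288,110:170])]))
for z in(0,8,16): print(onz(a,(137,265),z),onz(s,(333.5,425),z))
for n in ("stray","puck1"):
  for c in("top","side"):
    for r in trace(c,n): 
        ys,xs=np.nonzero(r["pixels"]);print(n,c,r["xy"],r["score"],xs.min(),xs.max(),ys.min(),ys.max())
E
```

```text
[483.  406.1   0. ] [484.2 395.7   0. ]
[482. 403.   8.] [484.4 401.9   8. ]
[481.  399.8  16. ] [484.6 408.1  16. ]
stray top [138.2, 264.3] 0.57 130 143 259 270
stray side [333.6, 425.4] 0.71 326 341 416 434
puck1 top [390.7, 202.6] 0.59 384 395 194 206
puck1 top [403.2, 238.2] 0.41 399 410 231 243
puck1 side [273.9, 235.8] 0.65 268 278 231 241
puck1 side [301.5, 254.8] 0.61 299 309 248 258
```

View pics/sidez.png

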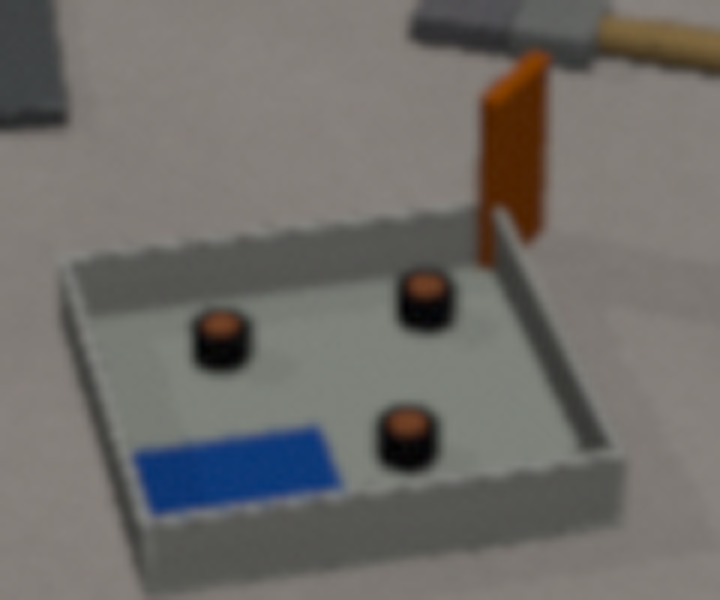

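View pics/strz.png

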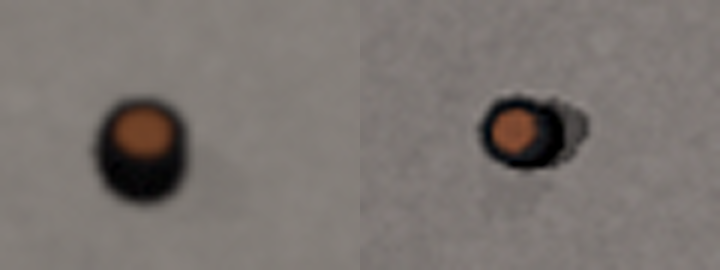

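```bash
cat > fit.py <<'E'
from h import *
from scipy.optimize import least_squares
np.set_printoptions(precision=2,suppress=True)
a=grab_frame("top");s=grab_frame("side")
T=lambda x,y:(310+x/5-.4,160+y/5-.4); S=lambda x,y:(236+x/6-.4,180+y/6-.4)
d=22/2**.5
obs=[(a,T(54,155),(-90,-90,34)),(a,T(460,44),(-90,90,34)),(a,T(172,572),(90,-90,34)),
(s,S(145,525),(-90,-90,34)),(s,S(150,593),(-90,-90,0)),(s,S(62,268),(-90,90,34)),(s,S(624,456),(90,-90,34)),(s,S(618,524),(90,-90,0)),
(s,S(540,55),(98.3+d,98.3+d,85)),(s,S(492,95),(98.3-d,98.3-d,85)),(a,T(655,432),(98.3,98.3,85))]
def tw(p,q): c,n=np.cos(p[2]),np.sin(p[2]);return np.array([p[0]+c*q[0]-n*q[1],p[1]+n*q[0]+c*q[1],q[2]])
for sel in (obs,[o for o in obs if o[0] is a],[o for o in obs if o[0] is s]):
    r=least_squares(lambda p:np.concatenate([proj(f,tw(p,q))-u for f,u,q in sel]),[585,-95,3.3])
    print(r.x,r.fun.reshape(-1,2).tolist() if sel is obs else "",tw(r.x,(98.3,98.3,67)))
    p=r.x
    if sel is obs: P=p
np.save("tray.npy",P);p=P
print("tray",p,np.degrees(p[2]),"handle",tw(p,(98.3,98.3,67)),"corner",tw(p,(-90,-90,0)))
print("stray",onz(a,(135.2,264.4),16),onz(s,(333.5,421.5),16))
for u,v in((402,200),(257,373),(478,384)):
    q=onz(a,T(u,v),20);dd=q-tw(p,(0,0,20));c,n=np.cos(p[2]),np.sin(p[2]);print("puck",q,"tray",c*dd[0]+n*dd[1],-n*dd[0]+c*dd[1])
print("jar",onz(a,(207,277),70),"dish",onz(a,(210,205),15))
q=tw(p,(25,-20,4));
for k in((35,15,4),(-10,-20,4),(25,-20,4),(0,0,4),(50,-50,4)):print(k,tw(p,k))
E
python3 fit.py
```

```text
[585.63 -86.98   3.44] [[-0.0034942749575179732, -0.7174137184587437], [0.6492095296276261, -1.078719288266683], [0.8724089793780081, -1.7604091190460167], [0.23639787078042218, 0.6252720347647482], [0.03503067014611361, 1.7778419251396258], [-0.44884053868736373, -1.6903702790470732], [1.421065013152429, -0.15275472823284986], [1.795880080597783, 0.8353017603593571], [0.5683214203182274, -0.41469780311552995], [-0.4257967669657319, 0.938390178392126], [-0.1600697156051183, 0.39417402158150594]] [ 520.96 -210.04   67.  ]
[583.96 -86.27   3.45]  [ 519.97 -209.69   67.  ]
[586.73 -88.51   3.44]  [ 521.5  -211.28   67.  ]
tray [585.63 -86.98   3.44] 197.2776611100881 handle [ 520.96 -210.04   67.  ] corner [644.84  25.69   0.  ]
stray [482.17 403.61  16.  ] [484.64 401.22  16.  ]
puck [ 630.98 -121.8    20.  ] tray -32.95759057817706 46.71987395187658
puck [554.96 -60.92  20.  ] tray 21.548585540434658 -33.99485235487839
puck [ 552.29 -153.04   20.  ] tray 51.45808797683132 53.17325014161699
jar [453.66 240.74  70.  ] dish [612.08 258.75  15.  ]
(35, 15, 4) [ 556.67 -111.7     4.  ]
(-10, -20, 4) [589.24 -64.91   4.  ]
(25, -20, 4) [555.82 -75.31   4.  ]
(0, 0, 4) [585.63 -86.98   4.  ]
(50, -50, 4) [523.04 -54.09   4.  ]
```

```bash
cat > g.py <<'E'
from h import *
np.set_printoptions(precision=3,suppress=True)
def st(): o=get_obs();return o,np.array(o["ee_pos"]),R.from_rotvec(o["eef_rot"])
def go(p,yaw=None,n=1):
    """fraction per row for n rows, translation in the current tool frame; then turn total (fractions)"""
    o,q,r=st();d=r.inv().apply(np.array(p)-q)/25
    print("shift total",d,"per row",d/n)
    if yaw is not None:
        y=np.radians(yaw);x=[np.cos(y),np.sin(y),0];M=np.array([x,[x[1],-x[0],0],[0,0,-1]]).T
        print("turn total",np.degrees((r.inv()*R.from_matrix(M)).as_rotvec())/5)
E
python3 - <<'E'
from g import *
go([483.3,402.5,209],-72.7,42)
p=np.load("tray.npy");print(np.degrees(p[2]))
E
```

```text
shift total [-33.335 -23.737  -0.001] per row [-0.794 -0.565 -0.   ]
turn total [-0.    -0.     0.628]
197.2776611100881
```

```bash
python3 -m inch '[[[-0.4,-0.28,0,0,0,0,0.3],[-0.8,-0.57,0,0,0,0,0.3],[-0.8,-0.57,0,0,0,0,0.3],[-0.8,-0.57,0,0,0,0,0.3],[-0.8,-0.57,0,0,0,0,0.3],[-0.8,-0.57,0,0,0,0,0.3],[-0.8,-0.57,0,0,0,0,0.3],[-0.8,-0.57,0,0,0,0,0.3],[-0.8,-0.57,0,0,0,0,0.3],[-0.8,-0.57,0,0,0,0,0.3]]]'
python3 -c "
from g import *
go([483.3,402.5,209],-72.7,34);print(st()[0]['joints'])"
```

```text
t: 2.48
ee_pos: [278.6, -358.4, 209.0]
eef_rot: [-2.58, 1.792, -0.0]
wrist_force: [0.3, 0.4, -0.6]
finger_gap: 64.4
shift total [-25.66  -18.299   0.003] per row [-0.755 -0.538  0.   ]
turn total [-0.002  0.001  0.627]
[-0.913  0.082  1.983  0.     1.076  0.301]
```

```bash
for i in 1 ; do python3 -m inch '[[[-0.8,-0.57,0,0,0,0,0.3],[-0.8,-0.57,0,0,0,0,0.3],[-0.8,-0.57,0,0,0,0,0.3],[-0.8,-0.57,0,0,0,0,0.3],[-0.8,-0.57,0,0,0,0,0.3],[-0.8,-0.57,0,0,0,0,0.3],[-0.8,-0.57,0,0,0,0,0.3],[-0.8,-0.57,0,0,0,0,0.3],[-0.8,-0.57,0,0,0,0,0.3],[-0.8,-0.57,0,0,0,0,0.3]]]'; done
python3 -m inch '[[[-0.8,-0.57,0,0,0,0,0.3],[-0.8,-0.57,0,0,0,0,0.3],[-0.8,-0.57,0,0,0,0,0.3],[-0.8,-0.57,0,0,0,0,0.3],[-0.8,-0.57,0,0,0,0,0.3],[-0.8,-0.57,0,0,0,0,0.3],[-0.8,-0.57,0,0,0,0,0.3],[-0.8,-0.57,0,0,0,0,0.3],[-0.8,-0.57,0,0,0,0,0.3],[-0.8,-0.57,0,0,0,0,0.3]]]'
python3 -c "
from g import *
go([483.3,402.5,209],-72.7,10);print(st()[0]['joints'])"
```

```text
t: 3.32
ee_pos: [341.9, -121.5, 209.0]
eef_rot: [-2.58, 1.792, -0.0]
wrist_force: [0.7, 0.0, -0.8]
finger_gap: 64.4
t: 4.15
ee_pos: [405.3, 115.5, 209.0]
eef_rot: [-2.581, 1.791, -0.0]
wrist_force: [0.6, -1.0, -0.1]
finger_gap: 64.1
shift total [-9.667 -6.936  0.002] per row [-0.967 -0.694  0.   ]
turn total [-0.002  0.001  0.632]
[0.274 0.027 2.043 0.    1.072 1.488]
```

```bash
python3 -m inch '[[[-0.8,-0.57,0,0,0,0,0.3],[-0.8,-0.57,0,0,0,0,0.3],[-0.8,-0.57,0,0,0,0,0.3],[-0.8,-0.57,0,0,0,0,0.3],[-0.8,-0.57,0,0,0,0,0.3],[-0.8,-0.57,0,0,0,0,0.3],[-0.8,-0.57,0,0,0,0,0.3],[-0.8,-0.57,0,0,0,0,0.3],[-0.8,-0.57,0,0,0,0,0.3],[-0.8,-0.57,0,0,0,0,0.3]]]'
python3 -m inch '[[[-0.8,-0.57,0,0,0,0,0.3],[-0.8,-0.57,0.5,0,0,0.63,0.3],[0,0,1,0,0,0,0.3],[0,0,1,0,0,0,0.3],[0,0,1,0,0,0,0.3],[0,0,1,0,0,0,0.3],[0,0,0.7,0,0,0,0.3],[0,0,0,0,0,0,0.3]]]'
python3 - <<'E'
from g import *
go([483.3,402.5,28],-72.7,1);print(st()[0]['joints'])
a=grab_frame("top");s=grab_frame("side")
cv2.imwrite("pics/a1.png",np.hstack([cv2.resize(a["pixels"][220:310,80:180],(400,360)),cv2.resize(s["pixels"][350:470,270:403],(400,360))]))
E
```

```text
t: 4.98
ee_pos: [468.9, 352.3, 209.0]
eef_rot: [2.58, -1.792, -0.0]
wrist_force: [0.4, 0.3, 0.3]
finger_gap: 64.5
t: 5.65
ee_pos: [479.4, 396.8, 75.3]
eef_rot: [2.525, -1.858, -0.003]
wrist_force: [-0.1, -0.3, 0.1]
finger_gap: 64.1
shift total [-0.175 -0.227  1.889] per row [-0.175 -0.227  1.889]
turn total [ 0.069 -0.027  0.001]
[0.689 0.501 1.738 0.    0.909 1.958]
```

View pics/a1.png

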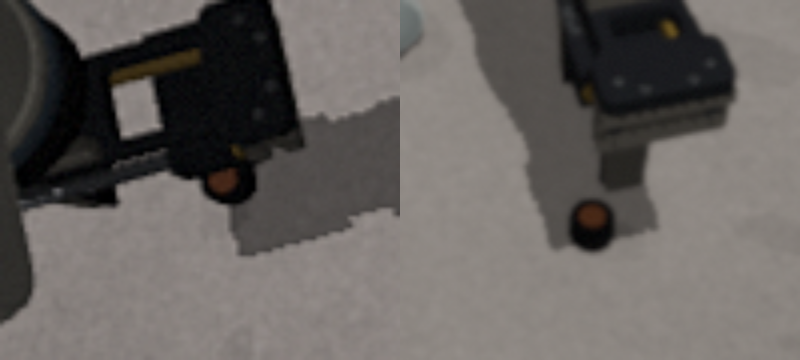

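```bash
python3 -m inch '[[[-0.175,-0.225,0.2,0.07,-0.03,0,0.3],[0,0,0.6,0,0,0,0.3],[0,0,0.6,0,0,0,0.3],[0,0,0.48,0,0,0,0.3],[0,0,0,0,0,0,0.3]]]'
python3 - <<'E'
from g import *
go([483.3,402.5,28],-72.7,1)
a=grab_frame("top");s=grab_frame("side")
cv2.imwrite("pics/a2.png",np.hstack([cv2.resize(a["pixels"][220:310,80:180],(400,360)),cv2.resize(s["pixels"][350:470,270:403],(400,360))]))
E
```

```text
t: 6.17
ee_pos: [486.1, 404.3, 30.7]
eef_rot: [-2.526, 1.859, -0.002]
wrist_force: [-0.3, -0.1, 0.1]
finger_gap: 64.5
shift total [0.036 0.13  0.107] per row [0.036 0.13  0.107]
turn total [-0.054  0.024 -0.001]
```

View pics/a2.png

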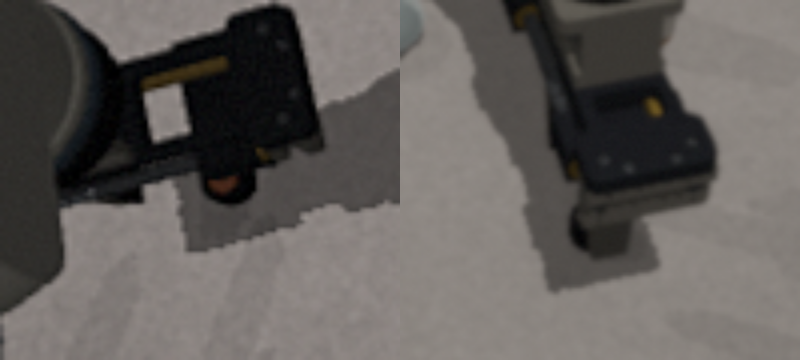

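```bash
python3 -m inch '[[[0.03,0.12,0.1,-0.06,0.02,0,0.3],[0,0,0,0,0,0,0.3]]]'
python3 -c "
from g import *
go([483.3,402.5,28],-72.7,1)"
```

```text
t: 6.43
ee_pos: [484.1, 403.1, 30.1]
eef_rot: [-2.529, 1.861, 0.0]
wrist_force: [-0.6, -0.3, 0.1]
finger_gap: 64.3
shift total [0.015 0.04  0.083] per row [0.015 0.04  0.083]
turn total [-0.014  0.013 -0.002]
```

```bash
python3 -m inch '[[[0.02,0.04,0.08,0,0,0,0.3],[0,0,0,0,0,0,0.5],[0,0,0,0,0,0,1],[0,0,0,0,0,0,1],[0,0,0,0,0,0,1],[0,0,0,0,0,0,1],[0,0,0,0,0,0,1],[0,0,0,0,0,0,1]]]' 15
python3 -m inch '[[[0,0,0,0,0,0,1],[0,0,-0.4,0,0,0,1],[0,0,-1,0,0,0,1],[0,0,-1,0,0,0,1],[0,0,-1,0,0,0,1],[0,0,-1,0,0,0,1],[0,0,-0.5,0,0,0,1]]]'
python3 - <<'E'
from g import *
p=np.load("tray.npy");c,n=np.cos(p[2]),np.sin(p[2]);k=(-35,-30)
t=[p[0]+c*k[0]-n*k[1],p[1]+n*k[0]+c*k[1],140];print(t)
go(t,-72.7,18);print(get_obs()["joints"])
s=grab_frame("side")
cv2.imwrite("pics/a3.png",cv2.resize(s["pixels"][300:480,220:460],(800,600)))
E
```

```text
t: 7.1
ee_pos: [483.3, 402.3, 27.5]
eef_rot: [-2.529, 1.861, 0.0]
wrist_force: [-0.5, 0.9, -0.4]
finger_gap: 19.9
t: 7.68
ee_pos: [484.4, 403.1, 153.9]
eef_rot: [-2.526, 1.859, -0.001]
wrist_force: [-0.3, 0.7, 0.4]
finger_gap: 0.5
[np.float64(610.1439092702926), np.float64(-47.93747774538967), 140]
shift total [18.723  0.562  0.508] per row [1.04  0.031 0.028]
turn total [-0.056  0.029 -0.001]
[0.691 0.412 1.676 0.001 1.047 1.96 ]
```

View pics/a3.png

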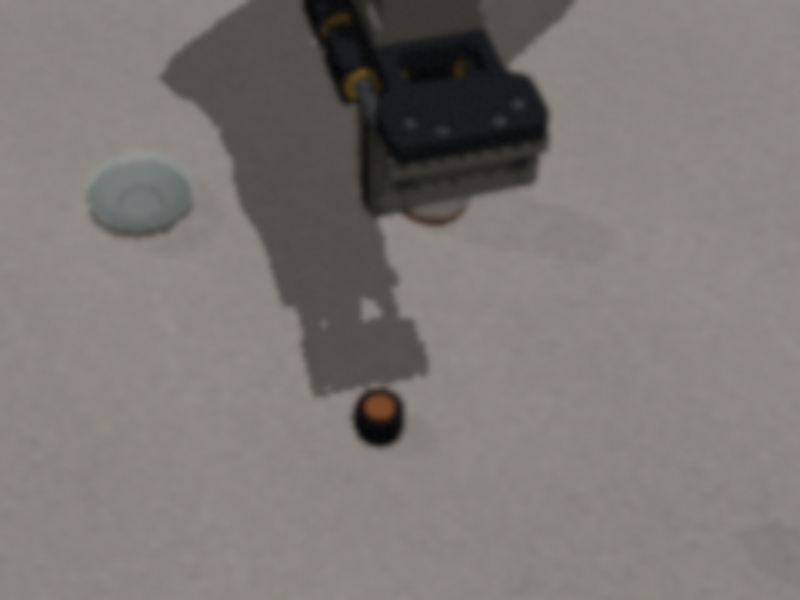

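```bash
python3 - <<'E'
from g import *
a=grab_frame("top");s=grab_frame("side")
o,q,r=st();print(q)
for z in(-60,0,25): 
  P=q+r.apply([0,0,z]);print(z,P,proj(a,P),proj(s,P))
print(a["rotation"],s["rotation"],s["fx"],s["fy"],R.from_rotvec(s["rotation"]).as_matrix())
for f in(a,s): print(proj(f,(0,0,0)))
cv2.imwrite("pics/a4.png",a["pixels"]);cv2.imwrite("pics/s4.png",s["pixels"])
E
```

```text
[483.6   402.45  150.817]
-60 [483.474 402.307 210.817] [ 90.394 247.669] [338.882 334.62 ]
0 [483.6   402.45  150.817] [106.518 253.335] [337.23  364.075]
25 [483.653 402.51  125.818] [112.595 255.47 ] [336.58  375.658]
[-2.141  2.096 -0.215] [-0.071  2.784 -1.416] 589.7242424634145 589.7242424634145 [[-0.999 -0.033  0.036]
 [-0.048  0.588 -0.807]
 [ 0.005 -0.808 -0.589]]
[326.181 522.622]
[560.307 283.015]
```

View pics/a4.png

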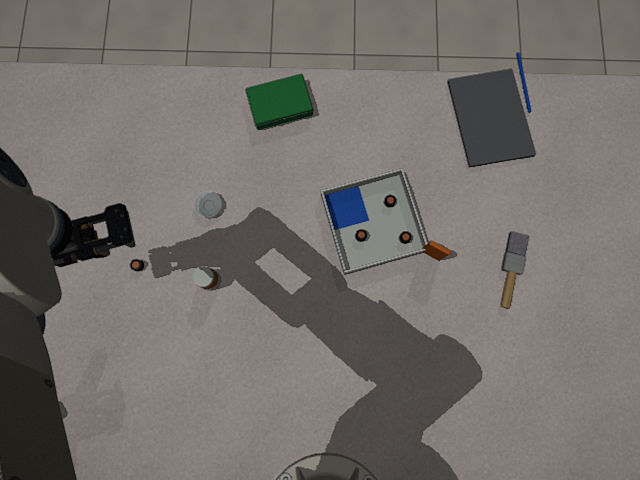

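View pics/s4.png

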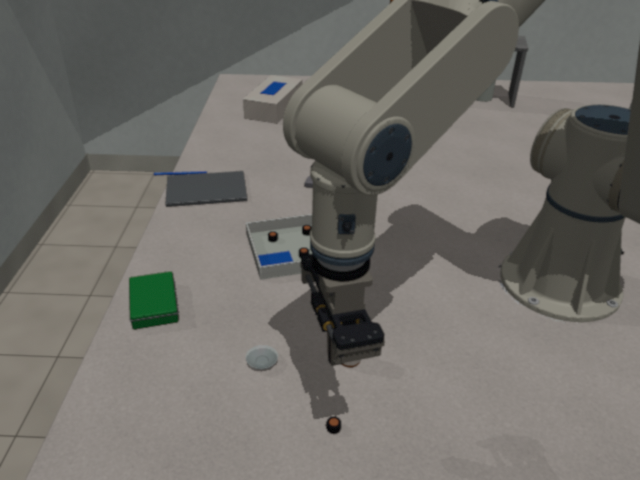

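```bash
python3 - <<'E'
from g import *
a=grab_frame("top");s=grab_frame("side")
P=np.array([479.4,396.8,75.3]);r=R.from_rotvec([2.525,-1.858,-.003])
print("a1")
for k in (32,50,-32,-50):
  for w in(10,-10):
    for z in (25,): print(k,w,proj(s,P+r.apply([k,w,z])),proj(a,P+r.apply([k,w,z])))
o,q,r=st()
print("body now")
for k in(95,-95):
  for w in(37,-37):
    print(k,w,proj(s,q+r.apply([k,w,-63])),proj(a,q+r.apply([k,w,-63])))
print("finger closed now")
for k in(18,-18):
  for w in(10,-10):
    print(k,w,proj(s,q+r.apply([k,w,25])),proj(a,q+r.apply([k,w,25])))
cv2.imwrite("pics/s5.png",cv2.resize(s["pixels"][270:390,280:440],None,fx=5,fy=5,interpolation=cv2.INTER_CUBIC))
cv2.imwrite("pics/a5.png",cv2.resize(a["pixels"][190:310,30:190],None,fx=5,fy=5,interpolation=cv2.INTER_CUBIC))
E
```

```text
a1
32 10 [337.738 389.088] [148.668 263.942]
32 -10 [325.981 391.497] [146.612 254.396]
50 10 [334.548 380.896] [157.554 261.452]
50 -10 [322.947 383.236] [155.464 251.927]
-32 10 [349.875 420.255] [116.914 272.839]
-32 -10 [337.526 422.934] [114.981 263.218]
-50 10 [353.531 429.643] [107.938 275.353]
-50 -10 [341.005 432.407] [106.039 265.712]
body now
95 37 [344.205 288.354] [151.57  253.686]
95 -37 [298.171 295.93 ] [142.425 211.953]
-95 37 [388.111 378.336] [ 36.996 285.541]
-95 -37 [333.917 389.204] [ 29.742 242.637]
finger closed now
18 10 [340.115 366.35 ] [124.315 258.802]
18 -10 [327.615 368.759] [122.176 248.485]
-18 10 [347.293 383.832] [104.929 264.186]
-18 -10 [334.425 386.399] [102.869 253.819]
```

View pics/s5.png

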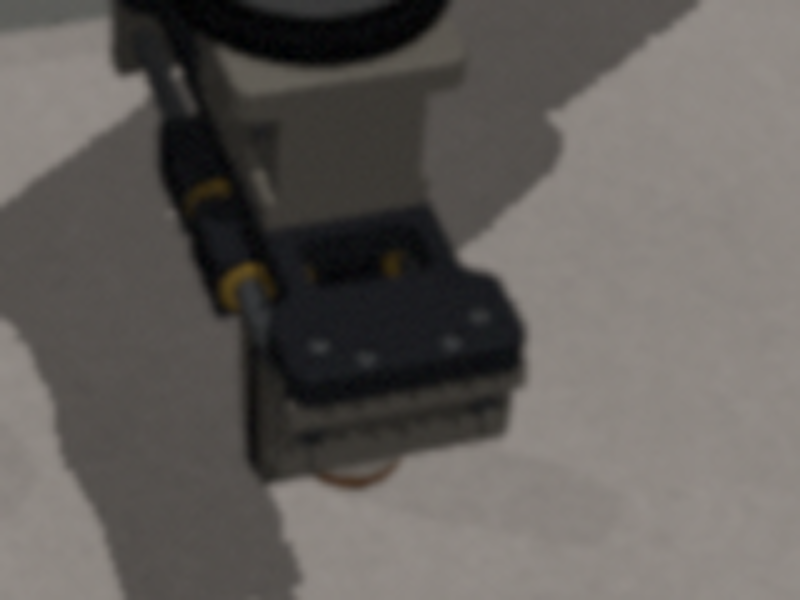

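View pics/a5.png

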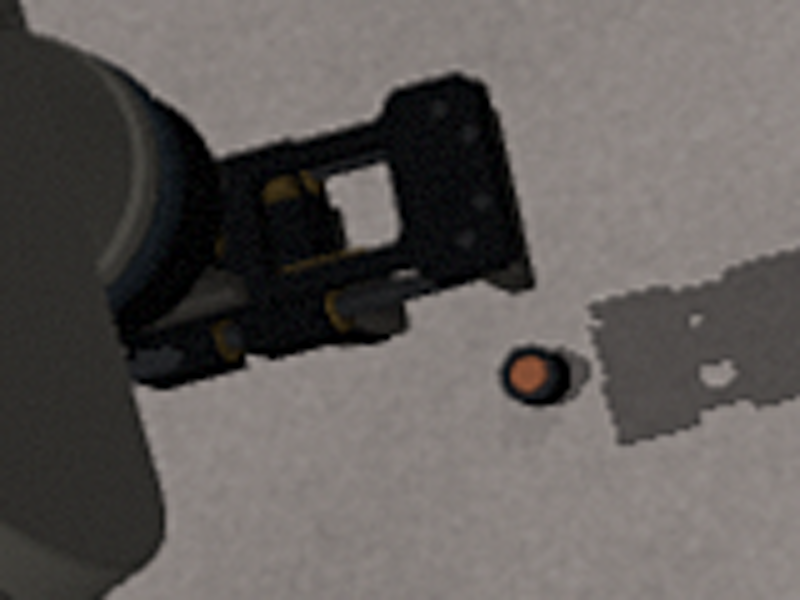

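```bash
python3 - <<'E'
from g import *
import cell
print([n for n in dir(cell) if n[0]!="_"], get_obs().keys())
a=grab_frame("top");s=grab_frame("side")
P=np.array([486.1,404.3,30.7]);r=R.from_rotvec([-2.526,1.859,-.002])
for z in(25,15,5,-5,-15):
    print(z,[proj(s,P+r.apply([k,w,z])).round(1).tolist() for k in(-32,-50) for w in(10,-10)])
E
```

```text
['Unreachable', 'get_obs', 'grab_frame', 'hand_in', 'look_for', 'tip_extent', 'trace'] dict_keys(['t', 'joints', 'qvel', 'effort', 'ee_pos', 'eef_rot', 'wrist_force', 'wrist_torque', 'finger_gap'])
25 [[344.1, 442.0], [332.0, 444.7], [347.6, 451.5], [335.4, 454.2]]
15 [[344.5, 438.1], [332.3, 440.7], [348.0, 447.6], [335.6, 450.3]]
5 [[344.8, 434.1], [332.5, 436.7], [348.3, 443.6], [335.9, 446.3]]
-5 [[345.1, 430.1], [332.7, 432.7], [348.6, 439.5], [336.1, 442.2]]
-15 [[345.4, 426.0], [333.0, 428.6], [349.0, 435.4], [336.4, 438.1]]
```

```bash
python3 - <<'E'
import cv2
i=cv2.imread("pics/a2.png");cv2.imwrite("pics/a2b.png",cv2.resize(i[130:330,500:700],None,fx=3,fy=3))
E
```

```text
(no output)
```

View pics/a2b.png

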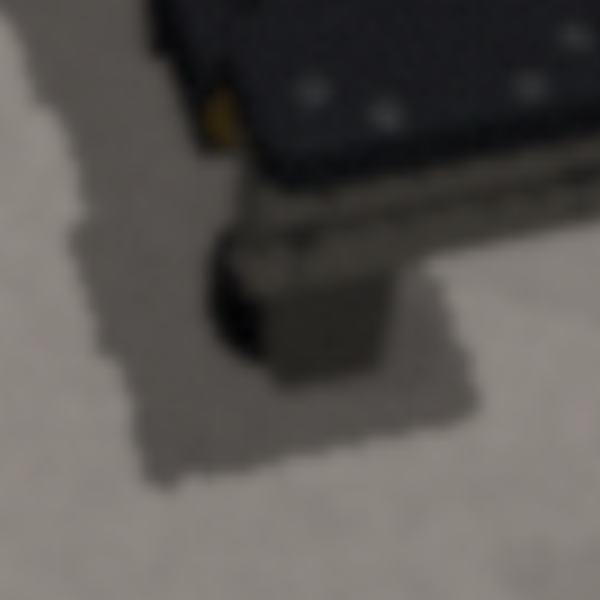

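```bash
python3 - <<'E'
from g import *
import cell
print(tip_extent if not callable(tip_extent) else tip_extent())
a=grab_frame("top");s=grab_frame("side");o,q,r=st();print(q,o["finger_gap"])
E
```

```text
25.0
[482.593 401.633 148.525] 0.24174686728946446
```

```bash
python3 -m inch '[[[0,0,0.5,0,0,0,0.3],[0,0,1,0,0,0,0.3],[0,0,1,0,0,0,0.3],[0,0,1,0,0,0,0.3],[0,0,0.8,0,0,0,0.3],[0,0,0.4,0,0,0,0.3],[0,0,0,0,0,0,0.3],[0,0,0,0,0,0,0.3],[0,0,0,0,0,0,0.3]]]'
python3 - <<'E'
from g import *
s=grab_frame("side");go([483.3,402.5,28],-72.7,1)
o,P,r=st();print(P,o["wrist_force"])
im=cv2.resize(s["pixels"][360:460,280:400],None,fx=6,fy=6,interpolation=cv2.INTER_CUBIC)
def mk(p,c):
    u=(proj(s,p)-[280,360]+.5)*6-.5;cv2.circle(im,tuple(int(v) for v in u),4,c,-1)
for k in(32,50,-32,-50):
  for w in(10,-10): mk(P+r.apply([k,w,25]),(0,255,0))
mk(P,(0,0,255));mk(P+r.apply([0,0,25]),(255,0,255))
cv2.imwrite("pics/b1.png",im)
E
```

```text
t: 8.88
ee_pos: [483.9, 402.8, 33.3]
eef_rot: [-2.528, 1.861, -0.0]
wrist_force: [0.1, -0.0, -0.0]
finger_gap: 58.4
shift total [0.007 0.034 0.227] per row [0.007 0.034 0.227]
turn total [-0.032  0.019 -0.001]
[484.057 402.91   33.684] [ 0.676  1.336 -0.769]
```

View pics/b1.png

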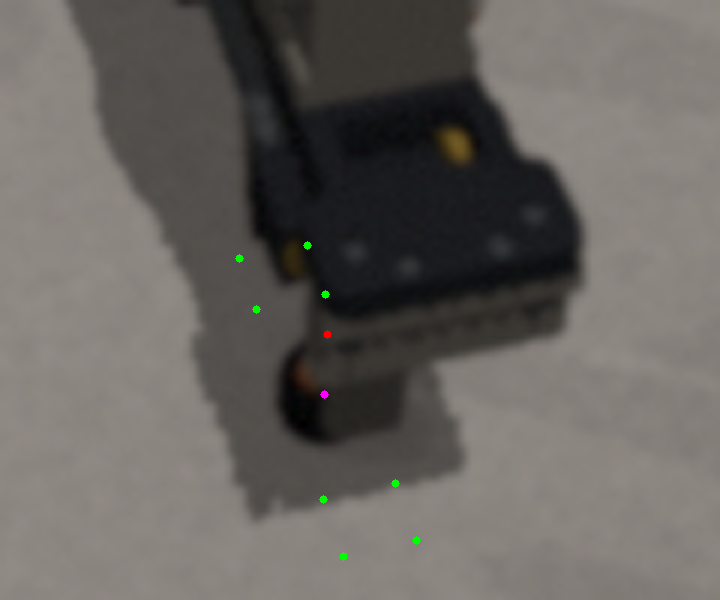

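```bash
python3 -m inch '[[[0,0,0.2,0,0,0,0.3],[0,0,0,0,0,0,0.3],[0,0,0,0,0,0,0.3]]]'; python3 -m inch '[[[0,0,0.12,0,0,0,0.3],[0,0,0,0,0,0,0.3]]]'
python3 - <<'E'
from g import *
o,P,r=st();print(P,o["wrist_force"])
E
```

```text
t: 9.18
ee_pos: [483.3, 402.3, 27.8]
eef_rot: [-2.529, 1.861, 0.0]
wrist_force: [1.0, -0.2, -0.7]
finger_gap: 64.5
t: 9.35
ee_pos: [483.2, 402.2, 24.3]
eef_rot: [-2.529, 1.862, 0.0]
wrist_force: [-1.6, -0.3, 0.4]
finger_gap: 64.5
[483.159 402.173  24.261] [-1.578 -0.302  0.362]
```

```bash
for i in 1; do python3 -m inch '[[[0,0,0.12,0,0,0,0.3],[0,0,0,0,0,0,0.3]]]'; done;  python3 -m inch '[[[0,0,0.12,0,0,0,0.3],[0,0,0,0,0,0,0.3]]]'
python3 - <<'E'
from g import *
s=grab_frame("side");a=grab_frame("top")
o,P,r=st();print(P,o["wrist_force"])
im=cv2.resize(s["pixels"][360:460,280:400],None,fx=6,fy=6,interpolation=cv2.INTER_CUBIC)
cv2.imwrite("pics/b2.png",im)
E
```

```text
t: 9.52
ee_pos: [483.0, 402.1, 21.0]
eef_rot: [-2.53, 1.862, 0.0]
wrist_force: [0.1, -0.5, -0.1]
finger_gap: 64.3
t: 9.68
ee_pos: [483.0, 402.1, 17.9]
eef_rot: [-2.53, 1.862, 0.001]
wrist_force: [0.7, 0.3, -1.1]
finger_gap: 64.6
[483.177 402.178  18.261] [ 0.131  0.471 -0.4  ]
```

View pics/b2.png

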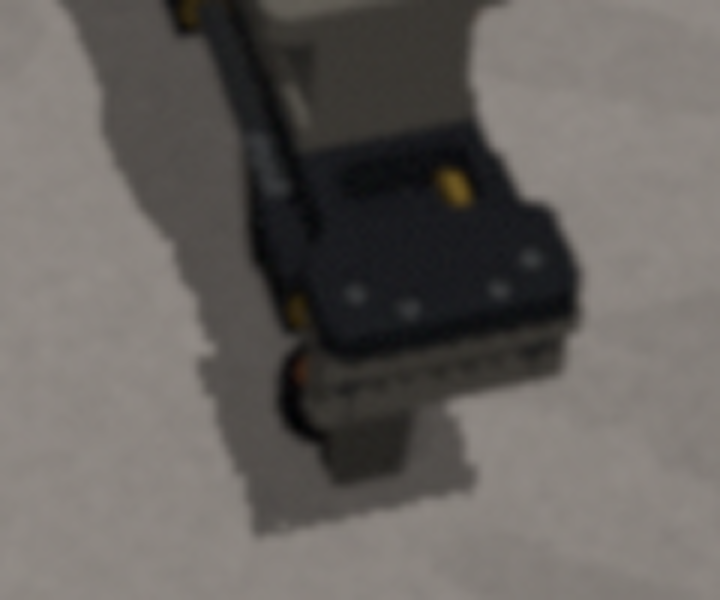

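```bash
python3 -m inch '[[[0,0,0.12,0,0,0,0.3],[0,0,0,0,0,0,0.3]]]';python3 -m inch '[[[0,0,0.12,0,0,0,0.3],[0,0,0,0,0,0,0.3]]]';python3 -m inch '[[[0,0,0.12,0,0,0,0.3],[0,0,0,0,0,0,0.3]]]'
python3 - <<'E'
from g import *
s=grab_frame("side");a=grab_frame("top")
o,P,r=st();print(P,o["wrist_force"],o["effort"])
im=cv2.resize(s["pixels"][360:460,280:400],None,fx=5,fy=5,interpolation=cv2.INTER_CUBIC)
cv2.imwrite("pics/b3.png",im)
cv2.imwrite("pics/b3a.png",cv2.resize(a["pixels"][190:310,30:190],None,fx=5,fy=5,interpolation=cv2.INTER_CUBIC))
E
```

```text
t: 9.95
ee_pos: [483.1, 402.1, 15.0]
eef_rot: [-2.529, 1.862, 0.0]
wrist_force: [-0.1, 0.5, 0.2]
finger_gap: 64.1
t: 10.12
ee_pos: [483.0, 402.1, 12.0]
eef_rot: [-2.53, 1.862, 0.001]
wrist_force: [0.0, -0.1, -0.2]
finger_gap: 64.3
t: 10.28
ee_pos: [483.1, 402.1, 9.0]
eef_rot: [-2.53, 1.862, 0.0]
wrist_force: [0.0, 0.2, -0.1]
finger_gap: 64.5
[483.195 402.181   9.316] [-0.281 -0.052  0.244] [ -0.002 -66.128 -24.149  -0.009  -0.093  -0.   ]
```

View pics/b3.png

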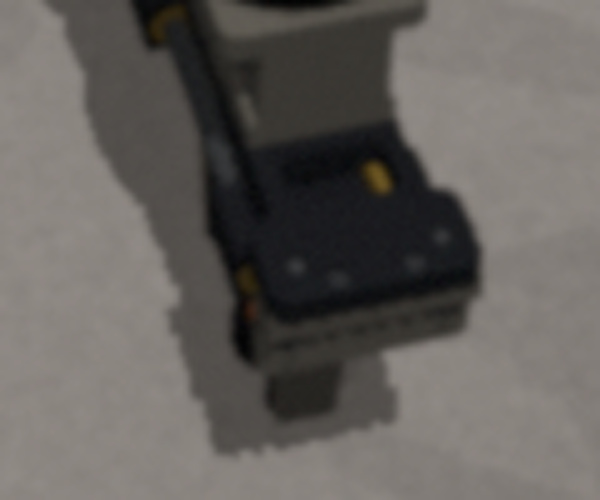

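View pics/b3a.png

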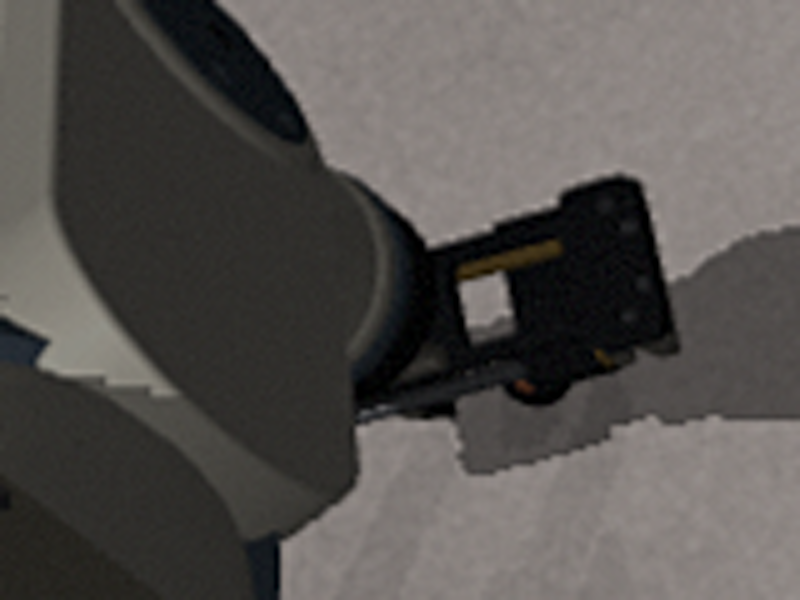

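```bash
python3 - <<'E'
from g import *
from scipy.optimize import fsolve
s=grab_frame("side");a=grab_frame("top");o,P,r=st();u=r.apply([1,0,0])
f=lambda v:np.r_[proj(s,np.r_[v[:3]]-v[3]*u)-(355.3,417),proj(a,np.r_[v[:3]]+v[3]*u)-(160.8,242.3)]
v=fsolve(f,[483,402,80,90]);print(v,P,v[:3]-P)
E
```

```text
[483.31  398.135 130.639  87.255] [483.325 402.288   9.481] [ -0.015  -4.153 121.158]
```

```bash
python3 -m inch '[[[0,0,0.12,0,0,0,0.3],[0,0,0,0,0,0,0.3]]]';python3 -m inch '[[[0,0,0.12,0,0,0,0.3],[0,0,0,0,0,0,0.3]]]';python3 -m inch '[[[0,0,0.12,0,0,0,0.3],[0,0,0,0,0,0,0.3]]]'
```

```text
t: 10.65
ee_pos: [483.1, 402.2, 6.1]
eef_rot: [-2.529, 1.862, 0.0]
wrist_force: [-0.1, 0.7, -0.1]
finger_gap: 64.3
t: 10.82
ee_pos: [483.1, 402.1, 3.0]
eef_rot: [-2.53, 1.862, 0.0]
wrist_force: [-0.3, -1.3, 0.0]
finger_gap: 64.0
t: 10.98
ee_pos: [483.0, 402.1, -0.1]
eef_rot: [-2.53, 1.862, 0.001]
wrist_force: [0.0, -0.5, 0.9]
finger_gap: 64.2
```

```bash
python3 - <<'E'
from g import *
s=grab_frame("side")
o,P,r=st();print(P,o["wrist_force"])
im=cv2.resize(s["pixels"][380:460,290:390],None,fx=7,fy=7,interpolation=cv2.INTER_CUBIC)
def mk(p,c):
    u=(proj(s,p)-[290,380]+.5)*7-.5;cv2.circle(im,tuple(int(v) for v in u),3,c,-1)
for e in (0,10,20):
 for k in(-32,-50):
  for w in(10,-10): mk(np.r_[(P+r.apply([k,w,0]))[:2],e],(0,255-12*e,12*e))
cv2.imwrite("pics/b4.png",im)
E
```

```text
[483.104 402.127   0.098] [ 0.296 -0.109  0.203]
```

View pics/b4.png

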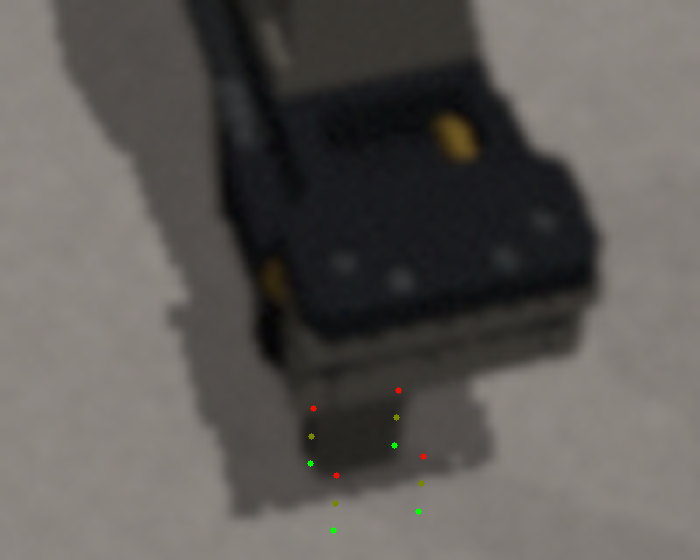

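```bash
python3 -m inch '[[[0,0,0.1,0,0,0,0.3],[0,0,0,0,0,0,0.3]]]';python3 -m inch '[[[0,0,0.1,0,0,0,0.3],[0,0,0,0,0,0,0.3]]]'
```

```text
t: 11.2
ee_pos: [483.1, 402.2, -2.4]
eef_rot: [-2.529, 1.862, 0.0]
wrist_force: [0.2, -0.5, -1.5]
finger_gap: 64.1
t: 11.37
ee_pos: [483.1, 402.1, -4.9]
eef_rot: [-2.53, 1.862, 0.0]
wrist_force: [0.6, -0.2, -0.5]
finger_gap: 64.2
```

```bash
python3 -m inch '[[[0,0,0.1,0,0,0,0.3],[0,0,0,0,0,0,0.3]]]';python3 -m inch '[[[0,0,0.08,0,0,0,0.3],[0,0,0,0,0,0,0.3]]]';python3 -m inch '[[[0,0,0.08,0,0,0,0.3],[0,0,0,0,0,0,0.3]]]'
python3 - <<'E'
from g import *
s=grab_frame("side")
im=cv2.resize(s["pixels"][380:460,290:390],None,fx=7,fy=7,interpolation=cv2.INTER_CUBIC)
cv2.imwrite("pics/b5.png",im);print(st()[:2])
E
```

```text
t: 11.53
ee_pos: [483.3, 402.3, -5.2]
eef_rot: [-2.529, 1.862, 0.0]
wrist_force: [-6.1, -4.8, 21.5]
finger_gap: 64.2
t: 11.7
ee_pos: [483.4, 402.3, -5.3]
eef_rot: [-2.529, 1.862, 0.0]
wrist_force: [-10.2, -7.8, 40.9]
finger_gap: 63.8
t: 11.87
ee_pos: [483.4, 402.4, -5.4]
eef_rot: [-2.529, 1.861, 0.0]
wrist_force: [-15.8, -13.3, 61.5]
finger_gap: 64.2
({'t': 11.9167, 'joints': array([0.692, 0.618, 1.76 , 0.001, 0.762, 1.96 ]), 'qvel': array([ 0.001, -0.   , -0.   , -0.002, -0.002, -0.   ]), 'effort': array([  0.01 , -34.863, -20.736,   0.134,  -7.346,  -0.036]), 'ee_pos': array([483.425, 402.383,  -5.417]), 'eef_rot': array([-2.529,  1.861,  0.   ]), 'wrist_force': array([-15.849, -12.499,  60.44 ]), 'wrist_torque': array([-2.654,  2.88 , -0.092]), 'finger_gap': 63.96762756685288}, array([483.425, 402.383,  -5.417]))
```

View pics/b5.png

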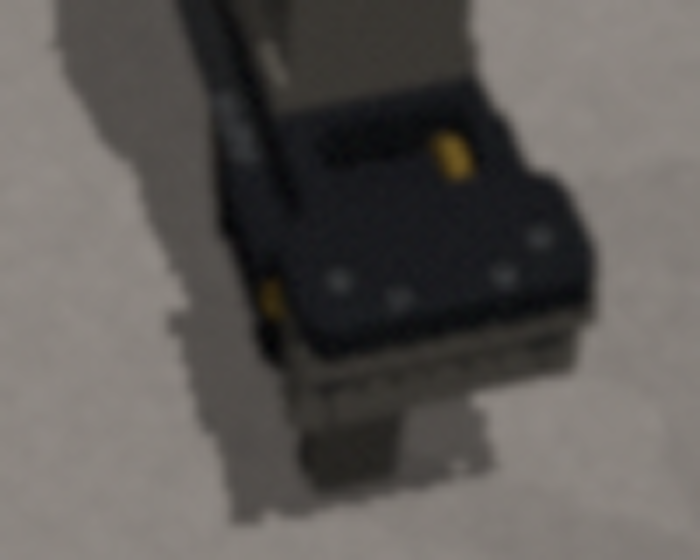

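```bash
python3 -m inch '[[[0,0,-0.38,0,0,0,0.3],[0,0,0,0,0,0,0.3],[0,0,0,0,0,0,0.3]]]' 15; python3 -m inch '[[[0,0,0,0,0,0,1],[0,0,0,0,0,0,1],[0,0,0,0,0,0,1],[0,0,0,0,0,0,1],[0,0,0,0,0,0,1],[0,0,0,0,0,0,1],[0,0,0,0,0,0,1],[0,0,0,0,0,0,1]]]' 15
```

```text
t: 12.17
ee_pos: [483.7, 402.6, -0.9]
eef_rot: [-2.528, 1.861, -0.0]
wrist_force: [-0.4, -0.2, 0.1]
finger_gap: 64.1
t: 12.83
ee_pos: [483.3, 402.3, -1.6]
eef_rot: [-2.529, 1.862, 0.0]
wrist_force: [0.1, -0.3, -0.4]
finger_gap: 24.4
```

```bash
python3 -m inch '[[[0,0,-0.2,0,0,0,1],[0,0,-0.8,0,0,0,1],[0,0,-1,0,0,0,1],[0,0,-1,0,0,0,1],[0,0,-1,0,0,0,1],[0,0,-1,0,0,0,1],[0,0,-0.4,0,0,0,1],[0,0,0,0,0,0,1]]]'
python3 - <<'E'
from g import *
go([610.1,-47.9,130],-72.7,20)
s=grab_frame("side")
im=cv2.resize(s["pixels"][300:450,250:450],None,fx=4,fy=4,interpolation=cv2.INTER_CUBIC)
cv2.imwrite("pics/c1.png",im)
E
```

```text
t: 13.5
ee_pos: [484.6, 403.3, 136.4]
eef_rot: [-2.525, 1.859, -0.002]
wrist_force: [0.2, -0.3, 0.1]
finger_gap: 24.3
shift total [18.725  0.573  0.201] per row [0.936 0.029 0.01 ]
turn total [-0.063  0.032 -0.002]
```

View pics/c1.png

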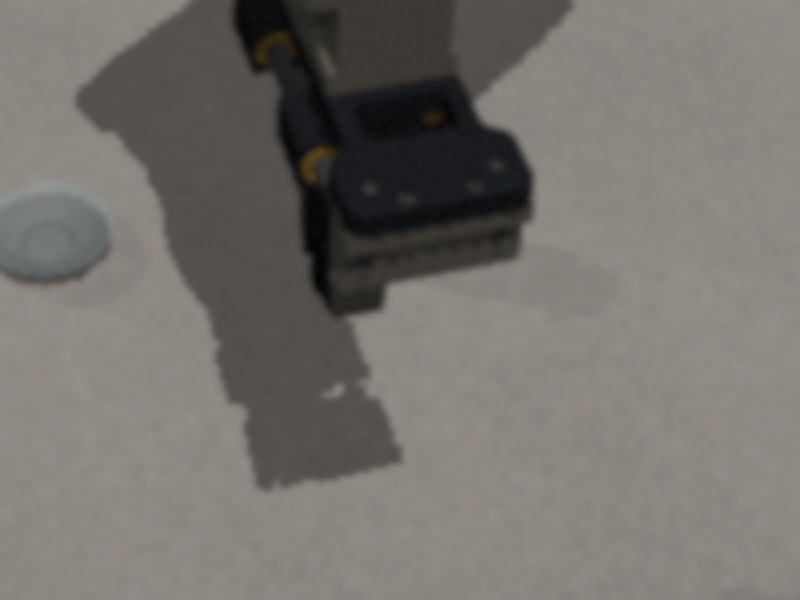

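```bash
python3 -m inch '[[[0.5,0.03,0,0,0,0,1],[0.9,0.03,0,0,0,0,1],[1,0.03,0,0,0,0,1],[1,0.03,0,0,0,0,1],[1,0.03,0,0,0,0,1],[1,0.03,0,0,0,0,1],[1,0.03,0,0,0,0,1],[1,0.03,0,0,0,0,1],[1,0.03,0,0,0,0,1],[1,0.03,0,0,0,0,1]]]'
python3 -m inch '[[[1,0.03,0,0,0,0,1],[1,0.03,0,0,0,0,1],[1,0.03,0,0,0,0,1],[1,0.03,0,0,0,0,1],[1,0.03,0,0,0,0,1],[1,0.03,0,0,0,0,1],[1,0.03,0,0,0,0,1],[1,0.03,0,0,0,0,1],[0.9,0.03,0,0,0,0,1],[0.4,0.0,0,0,0,0,1]]]'
python3 -m inch '[[[0,0,0.5,0,0,0,1],[0,0,1,0,0,0,1],[0,0,1,0,0,0,1],[0,0,0.5,0,0,0,1],[0,0,0,0,0,0,1],[0,0,0,0,0,0,1],[0,0,0,0,0,0,1],[0,0,0,0,0,0,1]]]'
python3 - <<'E'
from g import *
print(st()[0]["joints"])
go([610.1,-47.9,5],-72.7,1)
a=grab_frame("top");s=grab_frame("side")
cv2.imwrite("pics/d1.png",np.hstack([cv2.resize(a["pixels"][150:300,300:460],None,fx=2.5,fy=2.5,interpolation=cv2.INTER_CUBIC),cv2.resize(s["pixels"][150:300,230:390],None,fx=2.5,fy=2.5,interpolation=cv2.INTER_CUBIC)]))
E
```

```text
t: 14.38
ee_pos: [544.6, 173.1, 131.1]
eef_rot: [2.529, -1.861, -0.003]
wrist_force: [0.9, -0.9, 0.6]
finger_gap: 24.6
t: 15.22
ee_pos: [607.5, -51.5, 131.0]
eef_rot: [2.528, -1.864, -0.004]
wrist_force: [-0.5, 0.5, -1.0]
finger_gap: 24.7
t: 15.88
ee_pos: [609.6, -48.1, 59.3]
eef_rot: [-2.529, 1.86, -0.002]
wrist_force: [-0.5, 0.5, -0.2]
finger_gap: 24.1
[-0.082  0.504  1.778  0.002  0.857  1.186]
shift total [-0.002 -0.017  2.171] per row [-0.002 -0.017  2.171]
turn total [-0.032  0.002  0.003]
```

View pics/d1.png

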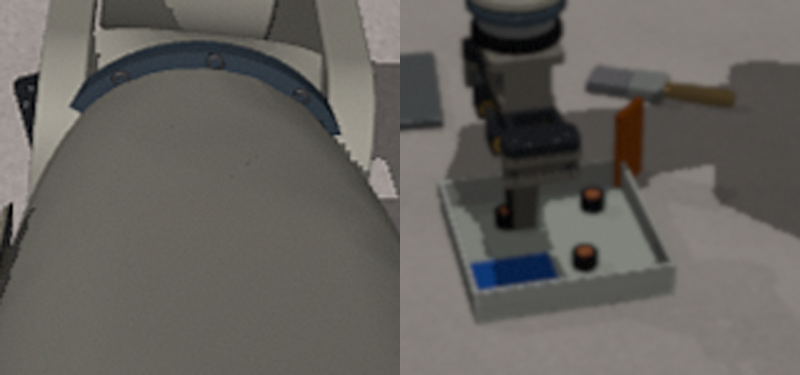

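```bash
python3 -m inch '[[[0,0,0.5,0,0,0,1],[0,0,0.8,0,0,0,1],[0,0,0.5,0,0,0,1],[0,0,0.2,0,0,0,1],[0,0,0,0,0,0,1],[0,0,0,0,0,0,1],[0,0,0,0,0,0,1]]]'
python3 - <<'E'
from g import *
go([610.1,-47.9,2.4],-72.7,1)
s=grab_frame("side")
cv2.imwrite("pics/d2.png",cv2.resize(s["pixels"][200:290,240:360],None,fx=6,fy=6,interpolation=cv2.INTER_CUBIC))
E
```

```text
t: 16.57
ee_pos: [609.1, -48.4, 8.6]
eef_rot: [-2.529, 1.861, -0.001]
wrist_force: [1.1, -0.4, 0.9]
finger_gap: 24.7
shift total [-0.007 -0.042  0.246] per row [-0.007 -0.042  0.246]
turn total [-0.018  0.007 -0.002]
```

View pics/d2.png

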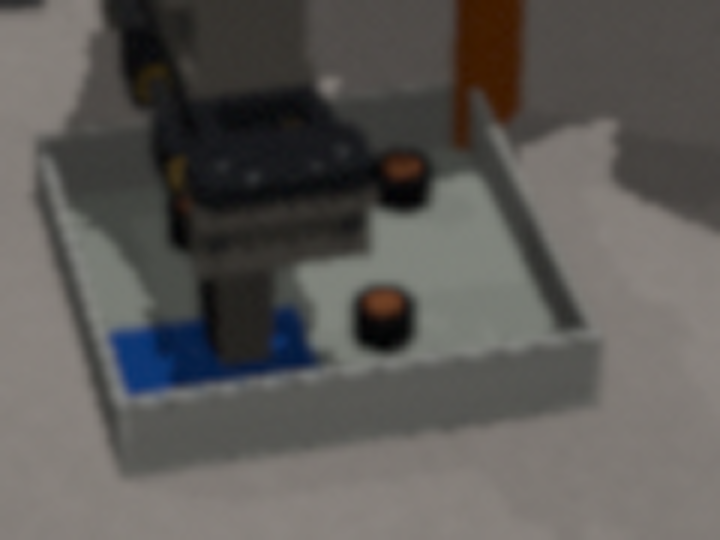

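```bash
python3 -m inch '[[[0,0,0.15,0,0,0,1],[0,0,0,0,0,0,1],[0,0,0,0,0,0,1]]]';python3 -m inch '[[[0,0,0.06,0,0,0,1],[0,0,0,0,0,0,1],[0,0,0,0,0,0,1]]]'
```

```text
t: 16.87
ee_pos: [608.6, -48.3, 4.4]
eef_rot: [-2.529, 1.861, 0.0]
wrist_force: [-0.9, 0.3, -0.5]
finger_gap: 24.2
t: 17.12
ee_pos: [608.6, -48.3, 2.8]
eef_rot: [-2.529, 1.861, 0.0]
wrist_force: [0.4, -0.3, -0.8]
finger_gap: 24.6
```

```bash
python3 -m inch '[[[0,0,0.04,0,0,0,1],[0,0,0,0,0,0,1],[0,0,0,0,0,0,1]]]';python3 -m inch '[[[0,0,0.04,0,0,0,1],[0,0,0,0,0,0,1]]]'
```

```text
t: 17.37
ee_pos: [608.8, -48.3, 2.2]
eef_rot: [-2.529, 1.861, -0.0]
wrist_force: [-0.7, 0.1, 4.6]
finger_gap: 24.4
t: 17.53
ee_pos: [608.9, -48.3, 1.9]
eef_rot: [-2.529, 1.861, -0.0]
wrist_force: [-3.5, 0.5, 12.9]
finger_gap: 24.3
```

```bash
python3 -m inch '[[[0,0,-0.03,0,0,0,0.6],[0,0,0,0,0,0,0.5],[0,0,0,0,0,0,0.5],[0,0,0,0,0,0,0.5],[0,0,0,0,0,0,0.5]]]';python3 -m inch '[[[0,0,-0.4,0,0,0,0.5],[0,0,-1,0,0,0,0.5],[0,0,-1,0,0,0,0.5],[0,0,-1,0,0,0,0.5],[0,0,-1,0,0,0,0.5],[0,0,-0.6,0,0,0,0.5]]]'
python3 - <<'E'
from g import *
p=np.load("tray.npy")
go([521,-210,128],-27.7,12)
s=grab_frame("side")
cv2.imwrite("pics/d3.png",cv2.resize(s["pixels"][180:290,230:370],None,fx=5,fy=5,interpolation=cv2.INTER_CUBIC))
E
```

```text
t: 17.95
ee_pos: [608.5, -48.3, 1.3]
eef_rot: [-2.529, 1.862, 0.001]
wrist_force: [0.2, 0.2, 0.1]
finger_gap: 46.2
t: 18.45
ee_pos: [609.7, -48.6, 130.0]
eef_rot: [-2.528, 1.861, -0.004]
wrist_force: [-0.2, 0.1, 0.4]
finger_gap: 46.0
shift total [5.111 5.306 0.061] per row [0.426 0.442 0.005]
turn total [-0.04  -0.021 -9.002]
```

View pics/d3.png

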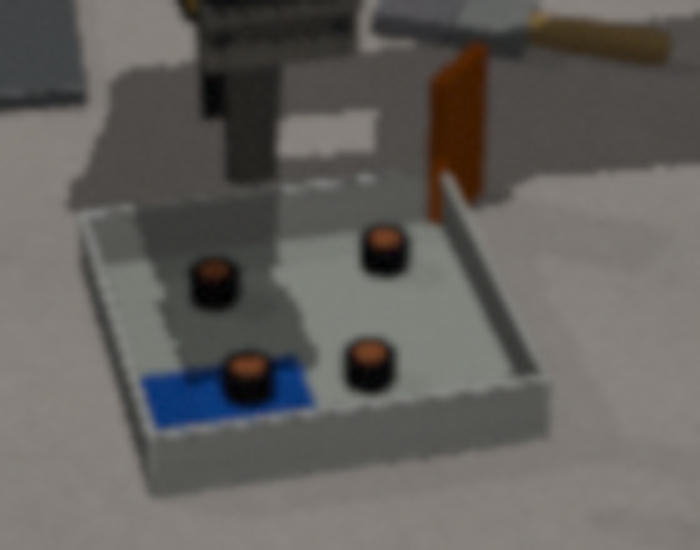

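```bash
python3 -m inch '[[[0.35,0.36,0,0,0,0,0.4],[0.7,0.73,0,0,0,0,0.4],[0.8,0.83,0,0,0,0,0.4],[0.8,0.83,0,0,0,0,0.4],[0.8,0.83,0,0,0,0,0.4],[0.8,0.83,0,0,0,0,0.4],[0.6,0.62,0,0,0,0,0.4],[0.26,0.28,0,0,0,-0.5,0.4],[0,0,0,0,0,-1,0.4],[0,0,0,0,0,-1,0.4]]]'
python3 -m inch '[[[0,0,0,0,0,-1,0.4],[0,0,0,0,0,-1,0.4],[0,0,0,0,0,-1,0.4],[0,0,0,0,0,-1,0.4],[0,0,0,0,0,-1,0.4],[0,0,0,0,0,-1,0.4],[0,0,0,0,0,-0.5,0.4],[0,0,0,0,0,0,0.4],[0,0,0,0,0,0,0.4]]]'
python3 - <<'E'
from g import *
print(st()[0]["joints"])
go([521,-210,43],-27.7,1)
a=grab_frame("top");s=grab_frame("side")
print(onz(s,(279.3,252.8),20))
cv2.imwrite("pics/e1.png",np.hstack([cv2.resize(a["pixels"][160:280,310:470],(400,300),interpolation=cv2.INTER_CUBIC),cv2.resize(s["pixels"][130:280,230:430],(400,300),interpolation=cv2.INTER_CUBIC)]))
cv2.imwrite("pics/e1s.png",cv2.resize(s["pixels"][180:280,236:356],None,fx=6,fy=6,interpolation=cv2.INTER_CUBIC))
E
```

```text
t: 19.33
ee_pos: [517.7, -210.9, 125.0]
eef_rot: [-2.719, 1.572, 0.004]
wrist_force: [-0.1, -0.1, 0.1]
finger_gap: 55.0
t: 20.08
ee_pos: [518.6, -210.0, 125.3]
eef_rot: [-3.048, 0.755, 0.002]
wrist_force: [0.2, -1.0, 0.8]
finger_gap: 55.0
[-0.388  0.349  1.849  0.001  0.945  0.097]
shift total [ 0.089 -0.041  3.292] per row [ 0.089 -0.041  3.292]
turn total [-0.011  0.021 -0.023]
[610.343 -49.142  20.   ]
```

View pics/e1.png

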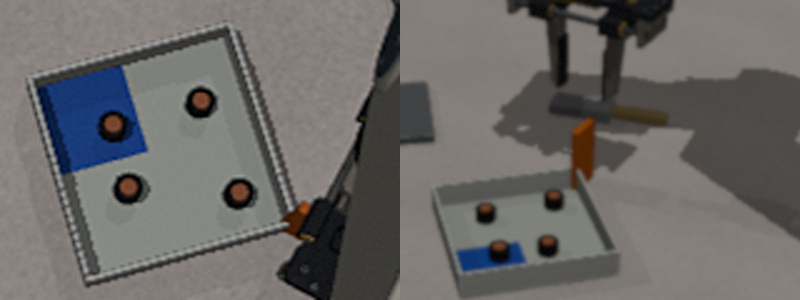

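View pics/e1s.png

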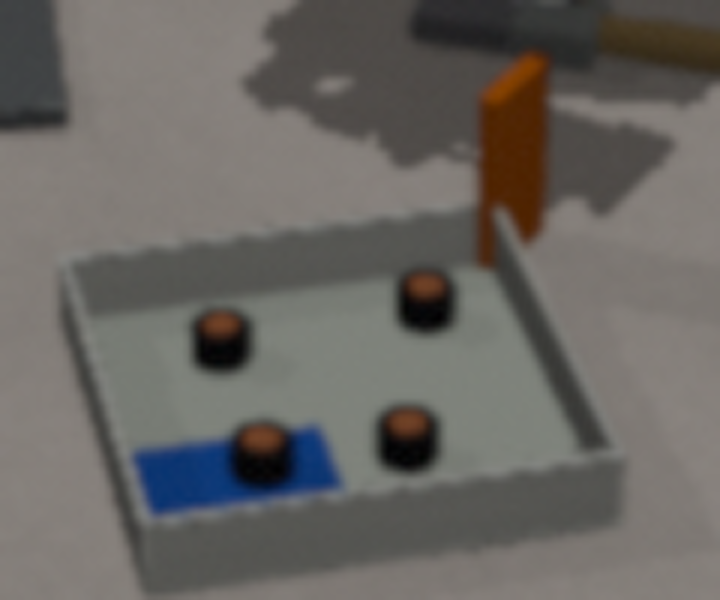

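```bash
python3 -m inch '[[[0.07,-0.03,0.4,0,0.02,-0.02,0.4],[0,0,0.8,0,0,0,0.4],[0,0,0.8,0,0,0,0.4],[0,0,0.5,0,0,0,0.4],[0,0,0,0,0,0,0.4],[0,0,0,0,0,0,0.4],[0,0,0,0,0,0,0.4]]]'
python3 - <<'E'
from g import *
go([520,-210,43],-27.7,1)
a=grab_frame("top");s=grab_frame("side")
cv2.imwrite("pics/e2.png",np.hstack([cv2.resize(a["pixels"][200:290,380:500],(400,300),interpolation=cv2.INTER_CUBIC),cv2.resize(s["pixels"][150:240,270:390],(400,300),interpolation=cv2.INTER_CUBIC)]))
E
```

```text
t: 20.77
ee_pos: [522.2, -210.1, 64.1]
eef_rot: [-3.05, 0.75, -0.004]
wrist_force: [0.8, -0.5, -0.6]
finger_gap: 55.0
shift total [-0.081  0.036  0.845] per row [-0.081  0.036  0.845]
turn total [-0.015 -0.025  0.017]
```

View pics/e2.png

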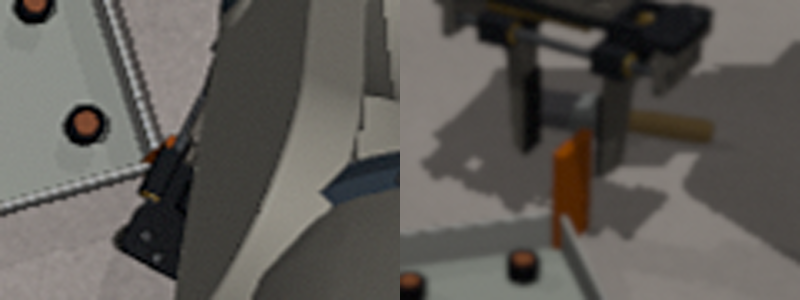

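```bash
python3 -m inch '[[[-0.06,0.03,0.3,0,0,0,0.4],[0,0,0.4,0,0,0,0.4],[0,0,0.1,0,0,0,0.4],[0,0,0,0,0,0,0.4],[0,0,0,0,0,0,0.4]]]'
python3 - <<'E'
from g import *
go([520,-210,43],-27.7,1)
s=grab_frame("side")
cv2.imwrite("pics/e3.png",cv2.resize(s["pixels"][150:240,270:390],None,fx=6,fy=6,interpolation=cv2.INTER_CUBIC))
E
```

```text
t: 21.28
ee_pos: [519.9, -209.9, 43.4]
eef_rot: [-3.05, 0.749, -0.002]
wrist_force: [0.3, -0.2, 1.2]
finger_gap: 55.3
shift total [0.006 0.002 0.016] per row [0.006 0.002 0.016]
turn total [-0.014 -0.011  0.018]
```

View pics/e3.png

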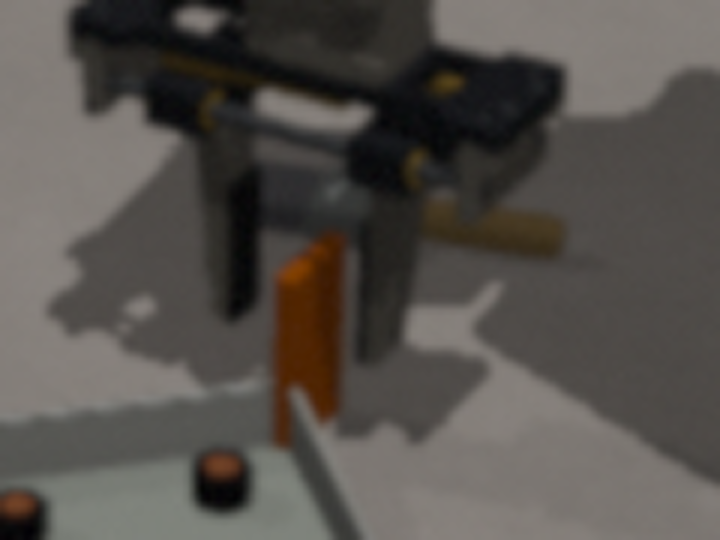

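```bash
python3 -m inch '[[[0,0,0,0,0,0,0.6],[0,0,0,0,0,0,0.75],[0,0,0,0,0,0,0.8],[0,0,0,0,0,0,0.85],[0,0,0,0,0,0,0.9],[0,0,0,0,0,0,1],[0,0,0,0,0,0,1],[0,0,0,0,0,0,1],[0,0,0,0,0,0,1],[0,0,0,0,0,0,1]]]' 20
python3 -m inch '[[[0,0,0,0,0,0,1],[0,0,0,0,0,0,1],[0,0,0,0,0,0,1]]]' 55
python3 - <<'E'
from g import *
o,q,r=st();print(o["ee_pos"],o["wrist_force"],o["wrist_torque"],o["finger_gap"])
p=np.load("tray.npy");c,n=np.cos(p[2]),np.sin(p[2])
piv=np.array([p[0]-90*c+90*n,p[1]-90*n-90*c,0])
for zb in(30,):
    rr=r.inv().apply(q+[0,0,zb]-piv);print("r tool",rr)
    d=np.radians(2.5);w=R.from_rotvec([-d,0,0]);print((w.apply(rr)-rr)/25)
s=grab_frame("side")
cv2.imwrite("pics/e4.png",cv2.resize(s["pixels"][150:290,230:390],None,fx=5,fy=4,interpolation=cv2.INTER_CUBIC))
E
```

```text
t: 22.17
ee_pos: [520.1, -209.9, 43.8]
eef_rot: [-3.05, 0.75, -0.003]
wrist_force: [-0.5, -0.1, 0.9]
finger_gap: 10.0
t: 22.42
ee_pos: [520.1, -210.0, 43.8]
eef_rot: [-3.05, 0.749, -0.003]
wrist_force: [-1.0, 0.3, 2.0]
finger_gap: 9.5
[ 520.133 -209.971   43.843] [-1.033  0.332  2.024] [ 0.082  0.258 -0.106] 9.484484993308381
r tool [ -1.164 266.528 -74.179]
[ 0.    -0.14  -0.462]
```

View pics/e4.png

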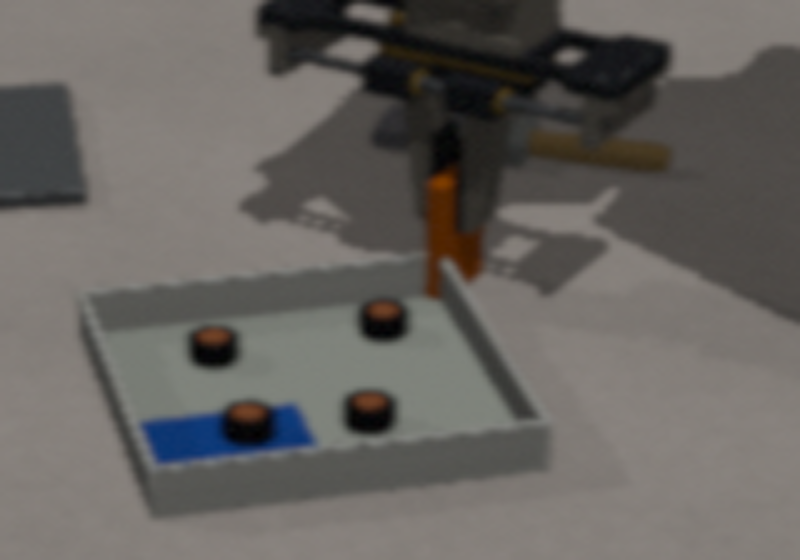

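```bash
python3 -m inch '[[[0,-0.067,-0.232,-0.25,0,0,1],[0,-0.067,-0.232,-0.25,0,0,1],[0,-0.067,-0.232,-0.25,0,0,1],[0,-0.067,-0.232,-0.25,0,0,1],[0,-0.067,-0.232,-0.25,0,0,1],[0,-0.067,-0.232,-0.25,0,0,1],[0,-0.067,-0.232,-0.25,0,0,1],[0,-0.067,-0.232,-0.25,0,0,1],[0,0,0,0,0,0,1],[0,0,0,0,0,0,1]]]' 55
cat > chk.py <<'E'
from g import *
import sys
o,q,r=st();z=r.apply([0,0,1]);print(q,"F",o["wrist_force"],"M",o["wrist_torque"],"gap",o["finger_gap"],"tilt",np.degrees(np.arccos(-z[2])),"tool z az",np.degrees(np.arctan2(z[1],z[0])),o["joints"])
s=grab_frame("side")
im=cv2.resize(s["pixels"][130:280,230:390],None,fx=5,fy=4,interpolation=cv2.INTER_CUBIC)
p=np.load("tray.npy");c,n=np.cos(p[2]),np.sin(p[2]);C=np.array([p[0]-90*c+90*n,p[1]-90*n-90*c,0])
u=(proj(s,C)-[230,130]+.5)*[5,4]-.5;cv2.circle(im,(int(u[0]),int(u[1])),3,(0,255,0),-1);print("px",u)
cv2.imwrite("pics/%s.png"%sys.argv[1],im)
E
python3 chk.py f1
```

```text
t: 23.3
ee_pos: [528.0, -194.6, 88.8]
eef_rot: [2.887, -0.708, -0.059]
wrist_force: [0.1, 0.9, -2.7]
finger_gap: 9.9
[ 528.048 -194.641   88.776] F [ 0.072  0.881 -2.666] M [ 0.103 -0.18  -0.051] gap 9.855942344402303 tilt 9.892146798601726 tool z az -116.96122893985076 [-0.247  0.424  1.848 -0.212  0.919  0.367]
px [155.175 602.345]
```

View pics/f1.png

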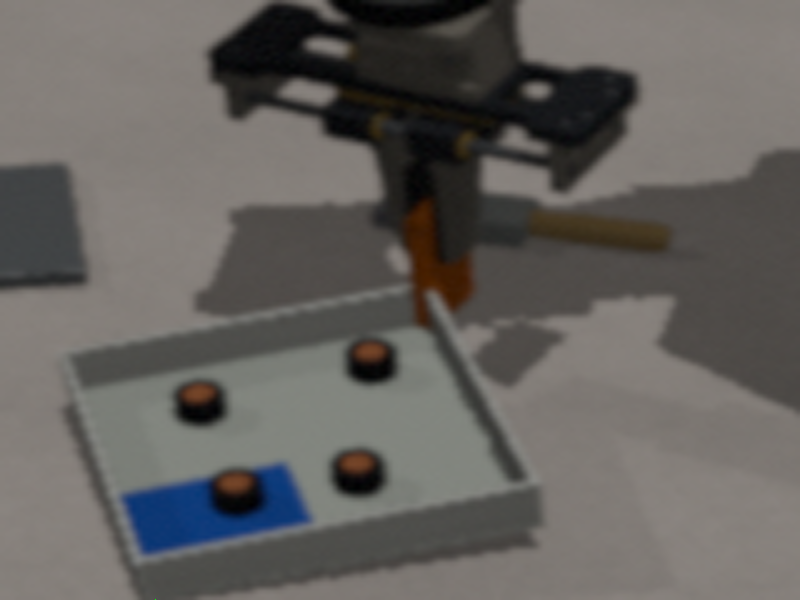

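```bash
sed -i 's/\[130:280,230:390\],None,fx=5,fy=4/[150:300,230:390],None,fx=5,fy=4/; s/-\[230,130\]/-[230,150]/' chk.py; python3 chk.py f1b
```

```text
[ 527.865 -194.757   88.589] F [ 0.851  0.689 -3.386] M [ 0.248 -0.255 -0.055] gap 9.694694060509478 tilt 9.876627168394677 tool z az -117.08720203836891 [-0.247  0.424  1.848 -0.212  0.919  0.367]
px [155.175 522.345]
```

View pics/f1b.png

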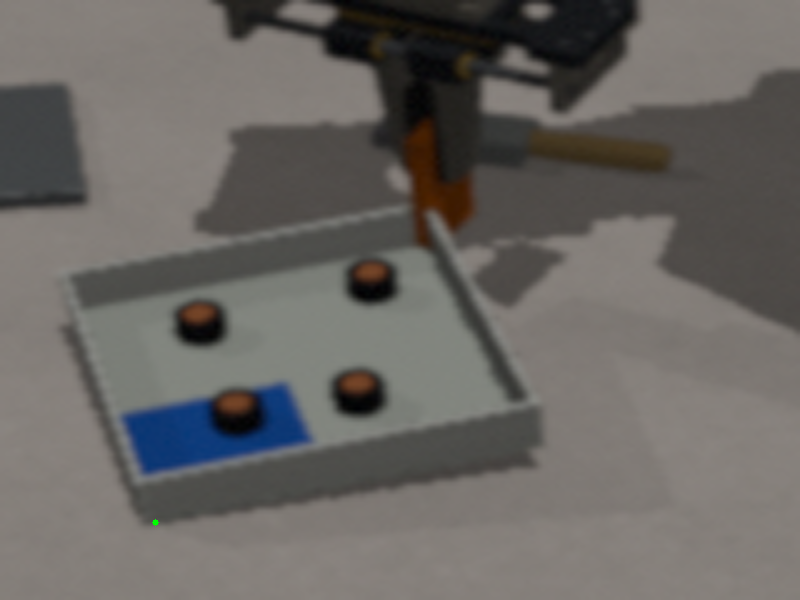

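```bash
python3 -m inch '[[[0,-0.041,-0.232,-0.25,0,0,1],[0,-0.041,-0.232,-0.25,0,0,1],[0,-0.041,-0.232,-0.25,0,0,1],[0,-0.041,-0.232,-0.25,0,0,1],[0,-0.041,-0.232,-0.25,0,0,1],[0,-0.041,-0.232,-0.25,0,0,1],[0,-0.041,-0.232,-0.25,0,0,1],[0,-0.041,-0.232,-0.25,0,0,1],[0,0,0,0,0,0,1],[0,0,0,0,0,0,1]]]' 55
python3 chk.py f2
```

```text
t: 24.23
ee_pos: [537.2, -177.2, 131.8]
eef_rot: [2.721, -0.667, -0.115]
wrist_force: [-0.0, 0.7, -3.8]
finger_gap: 10.0
[ 537.182 -177.223  131.824] F [-0.041  0.683 -3.823] M [ 0.085 -0.271 -0.084] gap 9.965178877263947 tilt 19.917536156510977 tool z az -117.26162255914424 [-0.114  0.421  1.777 -0.366  1.099  0.56 ]
px [155.175 522.345]
```

View pics/f2.png

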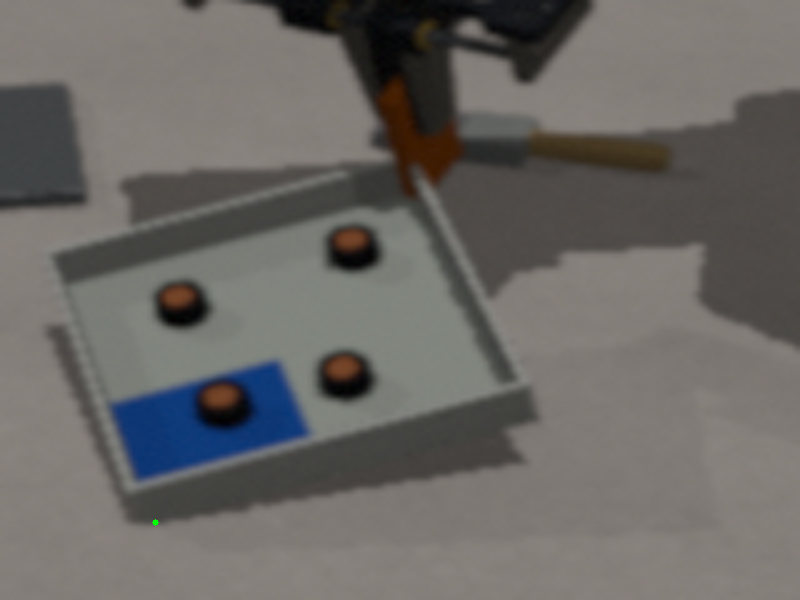

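```bash
cat > hyp.py <<'E'
from g import *
s=grab_frame("side");a=grab_frame("top")
p=np.load("tray.npy");c,n=np.cos(p[2]),np.sin(p[2]);C=np.array([p[0]-90*c+90*n,p[1]-90*n-90*c,0])
q0=np.array([520.133,-209.971,43.843]);r0=R.from_rotvec([-3.05,.749,-.003])
T=lambda k:np.array([p[0]+c*k[0]-n*k[1],p[1]+n*k[0]+c*k[1],k[2]])
o,q2,r2=st()
poses=[(q0,r0),(np.array([527.9,-194.75,88.6]),R.from_rotvec([2.887,-.708,-.059])),(q2,r2)]
for k in((-90,-90,0),(-90,-90,34),(-90,90,34),(90,-90,34)):
  P=T(k);print(k)
  for q,r in poses:
    for zb,nm in((0,"tool"),(30,"world")):
        Z=np.array([0,0,zb]);Q=q+Z+r.apply(r0.inv().apply(P-q0-Z));print("  ",nm,Q.round(1),((proj(s,Q)-[230,150]+.5)*[5,4]-.5).round(0),proj(a,Q).round(1))
E
python3 hyp.py
```

```text
(-90, -90, 0)
   tool [644.8  25.7  -0. ] [155. 522.] [320.5 194.4]
   world [644.8  25.7  -0. ] [155. 522.] [320.5 194.4]
   tool [647.1  30.6  -0.9] [149. 529.] [318.3 193.5]
   world [644.7  26.   -0.4] [155. 523.] [320.4 194.6]
   tool [647.1  30.3  -0.7] [149. 529.] [318.4 193.5]
   world [642.4  21.2   1.1] [162. 516.] [322.6 195.4]
(-90, -90, 34)
   tool [644.8  25.7  34. ] [152. 472.] [320.4 189.9]
   world [644.8  25.7  34. ] [152. 472.] [320.4 189.9]
   tool [649.8  35.9  32.6] [138. 486.] [315.6 187.7]
   world [647.4  31.3  33.1] [145. 480.] [317.8 188.8]
   tool [652.5  40.6  31.2] [130. 493.] [313.4 186.6]
   world [647.8  31.5  33.1] [144. 480.] [317.7 188.6]
(-90, 90, 34)
   tool [ 698.3 -146.2   34. ] [ 79. 292.] [402.2 167.3]
   world [ 698.3 -146.2   34. ] [ 79. 292.] [402.2 167.3]
   tool [ 704.3 -134.3   54.8] [ 61. 273.] [398.1 161.1]
   world [ 701.9 -138.9   55.2] [ 67. 268.] [400.4 162.2]
   tool [ 709.4 -124.6   74.8] [ 44. 252.] [394.8 155.2]
   world [ 704.6 -133.7   76.6] [ 57. 241.] [399.4 157.2]
(90, -90, 34)
   tool [473.  -27.8  34. ] [557. 423.] [344.9 272.2]
   world [473.  -27.8  34. ] [557. 423.] [344.9 272.2]
   tool [478.9 -16.   54.7] [545. 405.] [339.4 267.9]
   world [476.5 -20.6  55.1] [551. 399.] [341.7 269.1]
   tool [484.2  -6.   74.7] [535. 385.] [334.6 263.7]
   world [479.4 -15.1  76.5] [546. 373.] [339.3 266.2]
```

```bash
python3 -m inch '[[[0,-0.041,-0.232,-0.25,0,0,1],[0,-0.041,-0.232,-0.25,0,0,1],[0,-0.041,-0.232,-0.25,0,0,1],[0,-0.041,-0.232,-0.25,0,0,1],[0,-0.041,-0.232,-0.25,0,0,1],[0,-0.041,-0.232,-0.25,0,0,1],[0,-0.041,-0.232,-0.25,0,0,1],[0,-0.041,-0.232,-0.25,0,0,1],[0,0,0,0,0,0,1],[0,0,0,0,0,0,1]]]' 55
python3 chk.py f3
```

```text
t: 25.22
ee_pos: [549.4, -153.7, 170.6]
eef_rot: [2.553, -0.627, -0.165]
wrist_force: [-0.2, 0.5, -4.3]
finger_gap: 9.9
[ 549.437 -153.675  170.637] F [-0.188  0.503 -4.269] M [ 0.316 -0.205  0.009] gap 9.89800563309648 tilt 29.926447022951837 tool z az -117.3789449943024 [ 0.01   0.455  1.689 -0.476  1.294  0.693]
px [155.175 522.345]
```

View pics/f3.png

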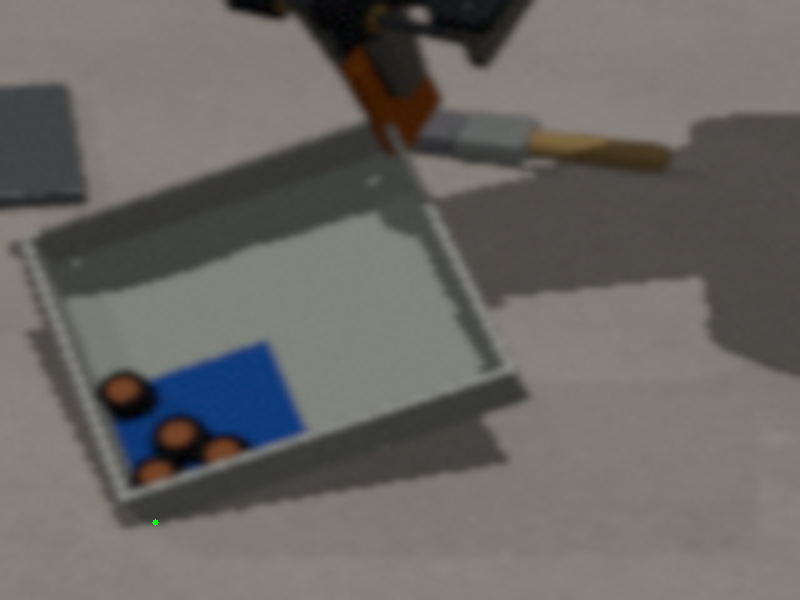

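```bash
python3 -m inch '[[[0,-0.041,-0.232,-0.25,0,0,1],[0,-0.041,-0.232,-0.25,0,0,1],[0,-0.041,-0.232,-0.25,0,0,1],[0,-0.041,-0.232,-0.25,0,0,1],[0,0,0,0,0,0,1],[0,0,0,0,0,0,1],[0,0,0,0,0,0,1]]]' 55
python3 chk.py f4; python3 hyp.py | grep -A6 "90, 0)"
```

```text
t: 25.85
ee_pos: [556.3, -140.1, 188.1]
eef_rot: [2.469, -0.607, -0.189]
wrist_force: [-0.5, 0.1, -4.3]
finger_gap: 9.7
[ 556.334 -140.144  188.127] F [-0.467  0.098 -4.271] M [ 0.329 -0.217  0.044] gap 9.746883296426702 tilt 34.925286073362976 tool z az -117.45823352176484 [ 0.067  0.484  1.64  -0.52   1.392  0.742]
px [155.175 522.345]
(-90, -90, 0)
   tool [644.8  25.7  -0. ] [155. 522.] [320.5 194.4]
   world [644.8  25.7  -0. ] [155. 522.] [320.5 194.4]
   tool [647.1  30.6  -0.9] [149. 529.] [318.3 193.5]
   world [644.7  26.   -0.4] [155. 523.] [320.4 194.6]
   tool [647.   29.9  -0.6] [149. 528.] [318.6 193.5]
   world [639.   14.6   4.8] [171. 503.] [325.6 196.5]
```

View pics/f4.png

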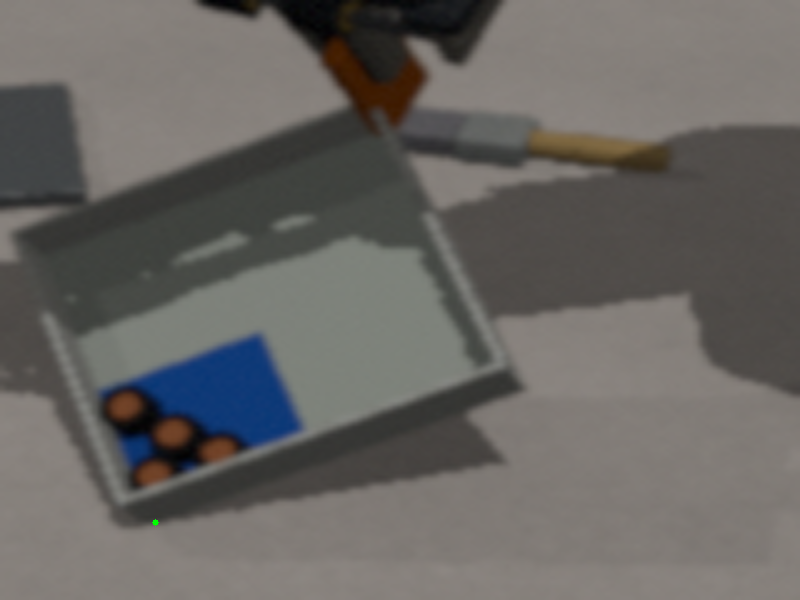

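```bash
cat > ov.py <<'E'
from g import *
import sys
p=np.load("tray.npy");c,n=np.cos(p[2]),np.sin(p[2])
q0=np.array([520.133,-209.971,43.843]);r0=R.from_rotvec([-3.05,.749,-.003])
T=lambda k:np.array([p[0]+c*k[0]-n*k[1],p[1]+n*k[0]+c*k[1],k[2]])
o,q,r=st();ims=[]
ks=[(-90,-90,0),(-90,-90,34),(-90,90,34),(90,-90,34),(-90,90,0),(90,-90,0),(90,90,34)]
for cam,(x,y,w,h) in(("side",(230,170,130,130)),("top",(295,140,130,130))):
    f=grab_frame(cam);cv2.imwrite(f"pics/raw_{cam}_{sys.argv[1]}.png",f["pixels"])
    im=cv2.resize(f["pixels"][y:y+h,x:x+w],None,fx=6,fy=6,interpolation=cv2.INTER_CUBIC)[:600]
    for k in ks:
        Q=q+r.apply(r0.inv().apply(T(k)-q0));u=(proj(f,Q)-[x,y]+.5)*6-.5;print(cam,k,Q.round(1),u.round(0))
        cv2.circle(im,(int(u[0]),int(u[1])),3,(0,255,0),-1)
    cv2.imwrite(f"pics/ov_{cam}_{sys.argv[1]}.png",im)
E
python3 ov.py 1
```

```text
side (-90, -90, 0) [647.   29.9  -0.6] [179. 672.]
side (-90, -90, 34) [656.1  47.2  27.2] [145. 640.]
side (-90, 90, 34) [ 720.  -104.4  100.4] [ 13. 229.]
side (90, -90, 34) [494.8  14.3 100.1] [613. 431.]
side (-90, 90, 0) [ 710.9 -121.6   72.6] [ 49. 268.]
side (90, -90, 0) [485.7  -3.   72.2] [637. 468.]
side (90, 90, 34) [ 558.7 -137.2  173.3] [450.  25.]
top (-90, -90, 0) [647.   29.9  -0.6] [144. 324.]
top (-90, -90, 34) [656.1  47.2  27.2] [ 95. 275.]
top (-90, 90, 34) [ 720.  -104.4  100.4] [551.  34.]
top (90, -90, 34) [494.8  14.3 100.1] [178. 699.]
top (-90, 90, 0) [ 710.9 -121.6   72.6] [592.  91.]
top (90, -90, 0) [485.7  -3.   72.2] [231. 741.]
top (90, 90, 34) [ 558.7 -137.2  173.3] [697. 458.]
```

View pics/ov_side_1.png

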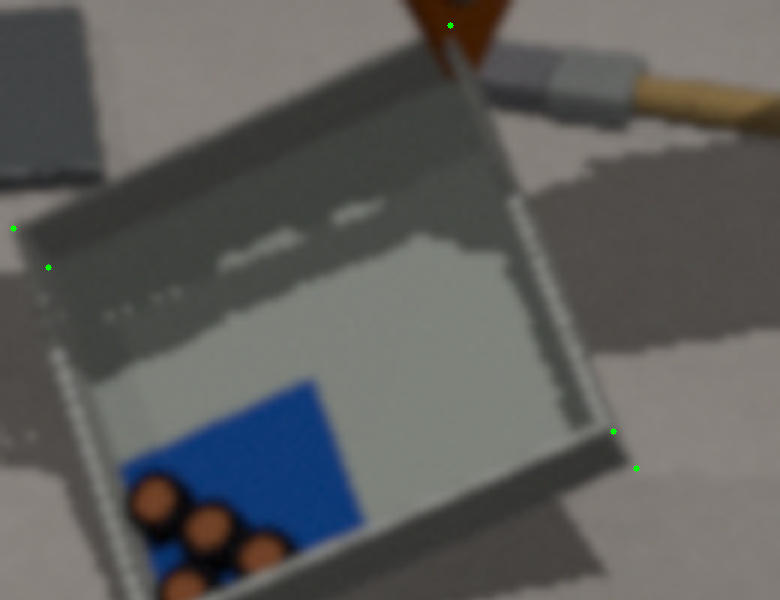

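View pics/ov_top_1.png

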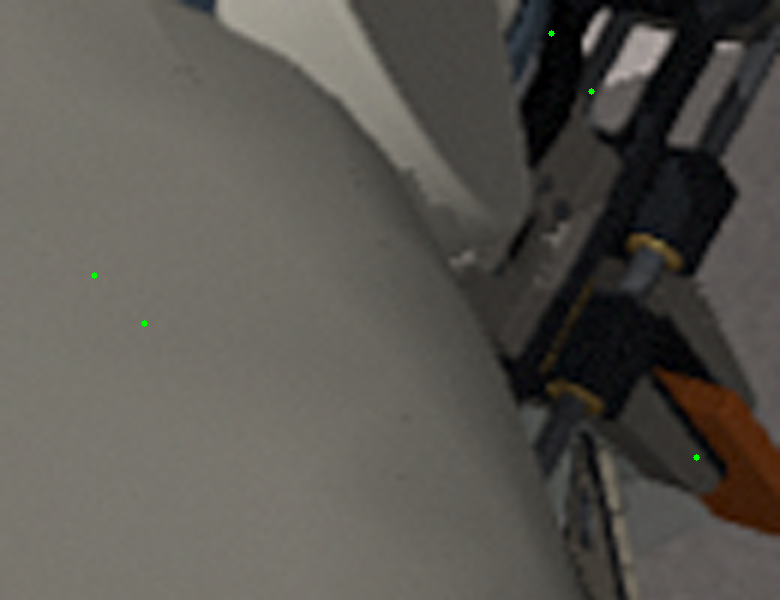

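```bash
python3 -m inch '[[[0,-0.034,0.049,0,0,0,1],[0,0,0,0,0,0,1],[0,0,0,0,0,0,1]]]'; python3 -m inch '[[[0,-0.034,0.049,0,0,0,1],[0,0,0,0,0,0,1],[0,0,0,0,0,0,1]]]'; python3 -m inch '[[[0,0,0,0,0,0,1]]]'
```

```text
t: 26.35
ee_pos: [556.3, -140.8, 187.3]
eef_rot: [2.468, -0.608, -0.188]
wrist_force: [-0.9, -1.4, 0.8]
finger_gap: 10.1
t: 26.6
ee_pos: [556.3, -141.2, 186.5]
eef_rot: [2.467, -0.608, -0.188]
wrist_force: [-3.0, -3.4, 5.9]
finger_gap: 9.3
t: 26.68
ee_pos: [556.3, -141.2, 186.5]
eef_rot: [2.467, -0.608, -0.188]
wrist_force: [-2.9, -3.4, 6.1]
finger_gap: 9.1
```

```bash
python3 -m inch '[[[0,0,0,0,0,0,1],[0,0,0,0,0,0,1],[0,0,0,0,0,0,1],[0,0,0,0,0,0,1],[0,0,0,0,0,0,1],[0,0,0,0,0,0,1]]]'; sed -i 's/\[150:300,230:390\]/[160:310,230:390]/;s/-\[230,150\]/-[230,160]/' chk.py; python3 chk.py g1
python3 - <<'E'
from g import *
p=np.load("tray.npy");c,n=np.cos(p[2]),np.sin(p[2]);Rt=R.from_euler("z",p[2])
q0=np.array([520.133,-209.971,43.843]);r0=R.from_rotvec([-3.05,.749,-.003])
o,q,r=st();s=grab_frame("side")
W=r*r0.inv()*Rt; t=q+(r*r0.inv()).apply(np.array([p[0],p[1],0])-q0)
cv2.imwrite("pics/g1z.png",cv2.resize(s["pixels"][235:295,240:320],None,fx=10,fy=10,interpolation=cv2.INTER_CUBIC))
oo,_=ray(s,(0,0));
for d in look_for("side","puck1"):
    _,v=ray(s,d["xy"]);a=W.inv().apply(oo-t);b=W.inv().apply(v);h=20;print(d["xy"],d["score"],(a+b*(h-a[2])/b[2]).round(1))
E
```

```text
t: 27.18
ee_pos: [556.3, -141.2, 186.5]
eef_rot: [2.467, -0.608, -0.188]
wrist_force: [-2.3, -3.6, 7.3]
finger_gap: 9.5
[ 556.3   -141.151  186.516] F [-2.273 -3.649  7.263] M [-0.362  0.367  0.034] gap 9.532756419629298 tilt 35.00808843565872 tool z az -117.39759400495592 [ 0.066  0.486  1.641 -0.522  1.389  0.745]
px [155.175 482.345]
[267.1, 254.1] 0.53 [-49.9 -46.1  20. ]
[256.4, 253.4] 0.48 [-71.8 -33.7  20. ]
[272.2, 262.7] 0.47 [-45.4 -70.2  20. ]
```

View pics/g1.png

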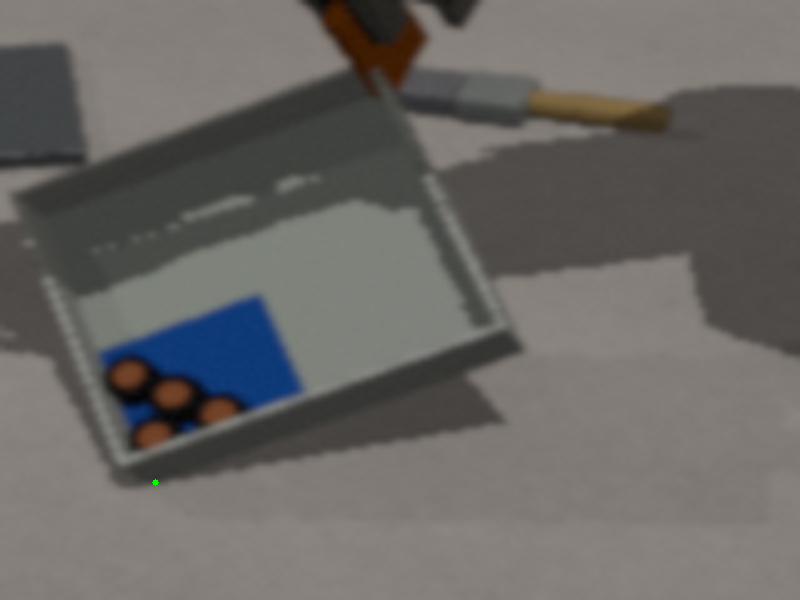

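View pics/g1z.png

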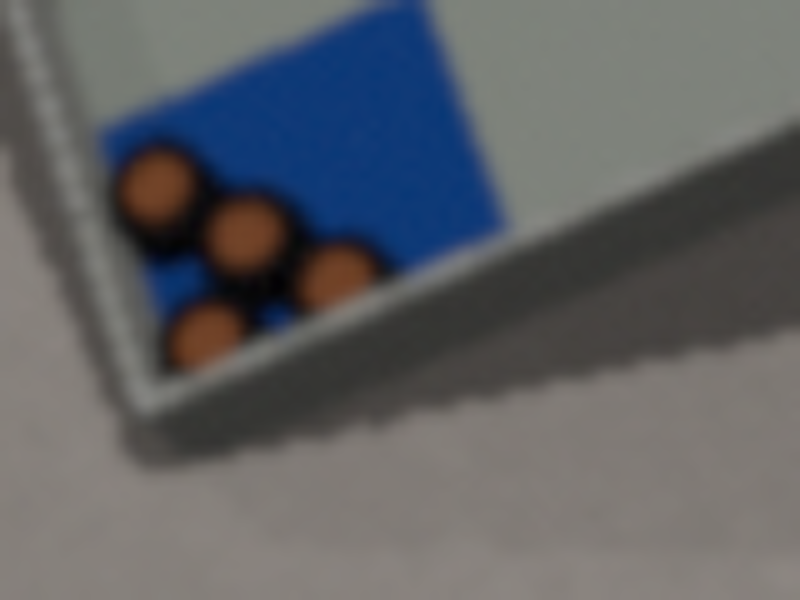

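```bash
python3 -c "
from cell import *
print(hand_in())"
```

```text
the job is handed in; nothing more can be done
None
```

I set the stray puck down in the flat tray. Then I tipped the tray by its orange plate to 35.0° and handed in at about 27 s, still holding it.

**Last checks:**
- **Pucks:** the last side picture shows all four touching each other on the blue patch. The network found three of them. From the three it placed, the farthest puck edge is about 15 mm inside the patch. The fourth, in the corner, I confirmed only by eye.
- **Blue corner:** after I lowered the tray about 2 mm at the end, the vertical wrist force rose from −4 N to +7 N, so the corner is pressed on the bench.
- **Grip:** holding at 55 N, with the finger gap steady at about 9.5 mm on the 10 mm plate.

**What went wrong or disagreed:**
- **First grasp missed.** The reported tool position lies about 30 mm too far along the fingers, so they closed above the puck. I found the offset by touching the bench with the fingertips, at up to about 61 N on the wrist, and corrected for it.
- **Tray slid.** The first 10° of tilt used the wrong pivot, which moved the tray about 5 mm towards its blue corner.
- **Corner may have lifted slightly.** The force readings suggest it was 1 mm or less off the bench during the tilt, before I pressed it down.
- **Other objects:** I kept clear of the jar, dish and brush. The brush looked unmoved in the last picture. The jar and dish were out of view, and I did not check them again.

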